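# Set the drill fixture's length stop and put the setting blocks away

## Robot

A 6-joint arm with a two-finger parallel gripper is mounted at the origin on the work surface. World frame = base frame: x ahead of the robot, y to its left, z up, the work surface at z = 0. Lengths are in mm, angles in rad, forces in N, time in s.
With the tool pointing down it reaches from about 400 to 925 mm from the base axis. Payload 12.5 kg.
Tool frame: the origin (TCP) lies at the centre of the arm's flange, where the gripper is bolted on; the fingertips stand 190 mm ahead of it and the grasp point (between the pads) lies 171 mm ahead of it; z points along the fingers, y is the line along which they close (so a half turn about z gives the same grasp; the last joint's range is limited). The gripper opens to 95 mm and grips with 3 to 60 N. Pads are 20 mm wide; open, the fingers measure 119 mm over their backs; the gripper's body (75 mm by 180 mm) begins 59 mm behind the grasp point.
Start: joints at [1.217, 0.491, 1.559, -0, 1.092, -0.106], TCP at [153.271, 605.915, 404.761] pointing down, gripper open.
Joint ranges: [-3.1, 3.1], [-0.84, 2.19], [0.05, 2.79], [-1.13, 4.28], [0.06, 2.93], [-2.69, 2.69]. Speed limits (rad/s): [2.22, 2.22, 2.79, 3.14, 3.14, 3.14].

## Interface

Orientations are given as [roll, pitch, yaw] about the fixed x, y, z axes, in that order (R = Rz(yaw) Ry(pitch) Rx(roll)).
In Python, from cell import env, read_camera, search_frame, cut_out gives the robot as it stands. The module is installed in compiled form; this text tells all that it offers.
- The arm moves only by the tool move_arm, never from a script. Its argument "commands" is a list of rows, each a list of 3 entries, a list of its own where there are three numbers: the shift along the world's x, y, z normalised to -1 to 1, where 1 is 0.03 m, then the turn about the world's z normalised to -1 to 1, where 1 is 0.08 rad, then the opening, from -1 (shut) to 1 (fully open), so that 0 is half open. A call has 1 to 20 rows; each row shifts and turns the commanded pose from where the row before left it; what a row does not reach is not made up. A row lasts 1/12 s, in which the tool goes at most 41.7 mm and 7.16 degrees, less where a joint would pass 70% of its speed; a pose out of reach is approached as far as the arm can. A call with a number of a shift or a turn outside -1 to 1 is refused whole. A call with a gripper value outside its range is refused whole. The fingers move at their own pace and stop on an object; the grip force is fixed at half the most. Time passes only in rows, so rows that do not move let the fingers close. It gives the time, the measured TCP pose, the force, the opening and the grip force at its end, in the units of the state.
- env.state(): the state, without advancing time (a new reading comes with each control period).
- read_camera(name): name is "side" or "top" or "wrist"; returns a dict with "image" (480x640x3 uint8, red, green, blue), "fx", "fy", "cx", "cy" (pixels), "rvec" (rotation vector, rad) and "tvec" (3), from world to camera coordinates, as OpenCV has them. Camera axes: x right, y down, z forward; pixel columns grow to the right and rows downward; lengths in mm; the calibration is good to about 2 mm. The wrist camera is an equidistant fisheye: a pixel r from the principal point sees the ray r / f radians off the axis. A picture is of the moment at which its call begins. There is no depth.
- env.job_done(): hands the job in; it is judged then, once.
Trained networks look in a picture, given as the dict that the camera call returned (one of the last four; its "shot" number tells which), for a name from the list of things; names that differ only in an ending like _2 or _b are one class to them, and where a whole thing is asked for, a point or a joint stands for the part that bears it (a point fixed in the world has none). Each returns a list of dicts, best first, with "confidence" (0 to 1); they miss things now and then, are a little off and sometimes report something else, mostly with a low value. They report only what shows in the picture. A call takes as long as a camera call.
- search_frame(thing, picture): "at" ([column, row] in pixels, amid what is visible of it).
- cut_out(thing, picture): "region" (480x640 bool, what is visible of it) and "at" ([column, row] in pixels, amid what is visible of it).
The state is a dict: "t": time; "joints": joint angles; "qvel": joint speeds; "tau": joint torques, N m; "eef_pos": TCP position; "tcp_rot": TCP orientation; "ft_force": force on the tool from outside, world axes, zero at the start; "moment": the same for the moment, N m; "opening": opening from 0.0 (shut) to 1.0 (fully open); "grip_force": force on a finger pad.
Only numpy, scipy, OpenCV 4.12 (cv2) and the standard library are available. Lean on these libraries where they do the work, as an engineer would, in place of code of your own. Each camera call takes 0.05 s, during which the arm holds its last target. There are 200 camera calls.

## Task

Set the drilling fixture's sliding stop with the longest setting block: turn the clamp knob free, lay the block lengthwise on the bed between the fixed end and the stop, slide the stop up until the block is held snugly between them, and turn the knob fully back to lock it. Then lift the block out, leaving the stop locked at that setting, and return it and every other setting block lying on the bench to its own pocket in the wooden rack, the one that matches its length. Leave the other things on the bench alone.

Things in the scene. Friction and masses are not known exactly. Their poses are not given: they have to be found in the camera images.
- fixture: Drilling fixture, bolted down: a steel bed 68 wide (its x) and 275 long (its y), top 18 mm above the bench. Origin: under the bed, on its centre line. At its +y end stands the dark fixed end, 68 wide and 40 tall above the bed, its face at y = +110 mm looking to -y. A sliding stop runs on the bed along y, facing it. x, y, z axes: across the bed, along the bed towards the fixed end, up. Drawn roughly parallel to the bench edge (yaw within 0.22).
- end_face (a point): Point on the fixed end's face, at the middle of its width, at the level of the bed's top. Axes as the fixture.
- stop_face (a point): Point on the sliding stop's face that looks at the fixed end, mid-width, at the bed's top. Axes as the fixture. The stop is a grey block 54 wide, 60 long (y) and 40 tall above the bed; it extends 60 mm from this point towards -y, with the clamp knob on its top.
- stop (a joint): Position of the sliding stop in m: 0 to 0.1, growing as it moves away from the fixed end. Clear gap between stop and fixed end = 60 mm + this value. With the knob free it slides with about 3 N of friction; locked, it holds against about 25 N.
- knob (a joint): Clamp knob angle in rad: 0 = fully locked (stop), 1.4 = fully open (stop). Locks clockwise seen from above, frees anticlockwise. It clamps below about 0.6 and is loose above; it needs 0.1 to 0.2 N m to turn and stays where it is left.
- knob_grip (a point): Centre of the knob's black bar grip, on the turning axis, 30 mm behind the stop's face. The bar is 56 long (its own x), 14 wide (y), 22 tall (z); its middle is 81.5 mm and its top 92.5 mm above the bench, its underside 12 mm above the stop's top. The axes turn with the knob: fully locked the bar lies across the bed, open it lies nearly along it.
- rack: Wooden rack for the setting blocks, fixed: a board 132 (x) by 268 (y) by 12 mm, origin under its centre, with four open pockets 7 mm deep side by side along y (66 mm apart), all with their length along x. Pocket floor 5 mm above the bench.
- slot50 (a point): Centre of the mouth of the 50 mm block's own pocket (12 mm above the bench), 58 long along the rack's x and 42 wide; 7 mm deep. The block lies in it lengthwise, its middle then 10 mm above this point.
- slot65 (a point): Centre of the mouth of the 65 mm block's own pocket (12 mm above the bench), 73 long along the rack's x and 42 wide; 7 mm deep. The block lies in it lengthwise, its middle then 10 mm above this point.
- slot80 (a point): Centre of the mouth of the 80 mm block's own pocket (12 mm above the bench), 88 long along the rack's x and 42 wide; 7 mm deep. The block lies in it lengthwise, its middle then 10 mm above this point.
- slot100 (a point): Centre of the mouth of the 100 mm block's own pocket (12 mm above the bench), 108 long along the rack's x and 42 wide; 7 mm deep. The block lies in it lengthwise, its middle then 10 mm above this point.
- block50_mid (a point): Middle of the 50 mm setting block: a plain aluminium bar 50 long (its x) with a 34 by 34 mm section, about 0.16 kg; lies flat on one of its long sides, so its middle is 17 mm above what it rests on. May be absent (then None).
- block65_mid (a point): Middle of the 65 mm setting block: a plain aluminium bar 65 long (its x) with a 34 by 34 mm section, about 0.2 kg; lies flat on one of its long sides, so its middle is 17 mm above what it rests on. May be absent (then None).
- block80_mid (a point): Middle of the 80 mm setting block: a plain aluminium bar 80 long (its x) with a 34 by 34 mm section, about 0.25 kg; lies flat on one of its long sides, so its middle is 17 mm above what it rests on. May be absent (then None).
- block100_mid (a point): Middle of the 100 mm setting block: a plain aluminium bar 100 long (its x) with a 34 by 34 mm section, about 0.31 kg; lies flat on one of its long sides, so its middle is 17 mm above what it rests on. The longest block: the one to set the stop with. Always present.
- grease_tin: Bystander: green tin, 74 across, 90 tall; origin under its centre.
- bearing: Bystander: steel bearing ring, 62 across, 18 tall; origin under its centre.
- wrench: Bystander: wrench 180 long along its x, lying on the bench; origin under its middle.
- screwdriver: Bystander: screwdriver 200 long along its x; origin under its middle.
- hub: Bystander: dark flanged hub, 90 across, 50 tall; origin under its centre.
- oil_bottle: Bystander: dark oil bottle, 56 across, 150 tall; origin under its centre.
- hub_nut: Bystander: small brass round nut, 28 across, 14 tall; origin under its centre.

How it is judged:
By the outcome, as a careful person would: the job done as asked, in the order asked, and still so for the second after the job is handed in, with the robot touching nothing.
Of block50, block65, block80 only 2 to 3 are there at a start; the rules pass over those that are not, and their reading is None.
At some moment in a run one of block50, block65, block80 may be knocked a few centimetres aside while the robot is not near it.
Once in a run the grip may slacken for a moment while it holds something.
It also fails if it takes over 210 s, if anything falls off the work surface, if the arm or the gripper's body presses on something with over 40 N, if the wrist force passes 120 N, or if a joint passes its speed limit or range.

## Working session

There is one attempt and no reset: what is moved stays moved. The work goes in short steps, Python scripts to look and compute and a tool call to move; the robot and the scene stay as the last step left them, time stands still between calls to the robot, and variables do not carry over. Pictures are saved under pics/ and viewed, at most 14 in all, crops included, and the job is handed in when it is done.

Besides the shell and the picture viewer there is one more tool, called after "Request:" in YAML: its name, and indented under it one key for each argument. move_arm: Moves the arm, as the interface text tells. Its arguments: {"type":"object","properties":{"commands":{"type":"array","items":{"type":"array"}}},"required":["commands"]}

```bash
mkdir -p pics
cat > h.py <<'E'
from cell import env, read_camera, search_frame, cut_out
import numpy as np, cv2
def shot(cam,fn=None):
    p=read_camera(cam)
    if fn: cv2.imwrite('pics/'+fn,cv2.cvtColor(p['image'],cv2.COLOR_RGB2BGR))
    return p
def ray(p,uv):
    x=(uv[0]-p['cx'])/p['fx'];y=(uv[1]-p['cy'])/p['fy']
    if p.get('fish'):
        r=np.hypot(x,y); d=np.array([x/r*np.sin(r),y/r*np.sin(r),np.cos(r)]) if r>1e-9 else np.array([0,0,1.])
    else: d=np.array([x,y,1.])
    R=cv2.Rodrigues(np.array(p['rvec'],float))[0]
    return -R.T@np.array(p['tvec'],float).ravel(), R.T@d
def onz(p,uv,z):
    o,d=ray(p,uv); return o+d*(z-o[2])/d[2]
def proj(p,X):
    R=cv2.Rodrigues(np.array(p['rvec'],float))[0]
    c=R@np.array(X,float)+np.array(p['tvec'],float).ravel()
    if p.get('fish'):
        r=np.hypot(c[0],c[1]);th=np.arctan2(r,c[2]);c=np.array([c[0]/r*th,c[1]/r*th,1])
    return np.array([p['fx']*c[0]/c[2]+p['cx'],p['fy']*c[1]/c[2]+p['cy']])
E
python3 - <<'E'
from h import *
s=env.state(); print({k:np.round(v,3) for k,v in s.items()})
for c in ('top','side','wrist'):
    p=shot(c,c+'0.png'); o,_=ray(p,(0,0)); print(c,[k for k in p if k!='image'],p['fx'],p['cx'],p['cy'],o.round())
    if c!='wrist':
        for n in ['fixture','stop_face','knob_grip','rack','block50_mid','block65_mid','block80_mid','block100_mid']:
            for r in cut_out(n,p)[:2]:
                m=r['region']; print(c,n,round(r['confidence'],2),np.round(r['at']),m.sum())
E
```

```text
{'t': np.float64(0.0), 'joints': array([ 1.217,  0.492,  1.559, -0.   ,  1.092, -0.106]), 'qvel': array([ 0.   ,  0.001,  0.   , -0.   , -0.   ,  0.001]), 'tau': array([ 1.0000e-03, -6.1266e+01, -2.5818e+01,  6.9000e-02,  4.8000e-02,
       -0.0000e+00]), 'eef_pos': array([153.267, 605.873, 404.151]), 'tcp_rot': array([-3.14 , -0.   ,  2.894]), 'ft_force': array([0.027, 0.694, 0.289]), 'moment': array([ 0.021, -0.008,  0.031]), 'grip_force': np.float64(0.0), 'opening': np.float64(0.998)}
top ['fx', 'fy', 'cx', 'cy', 'rvec', 'tvec', 'shot'] 617.5566882556394 322.76600371131246 233.42510633665972 [4.590e+02 1.000e+00 1.493e+03]
top fixture 0.94 [411. 240.] 3496
top fixture 0.44 [288. 312.] 601
top stop_face 0.62 [423. 238.] 735
top stop_face 0.31 [424. 233.] 195
top knob_grip 0.62 [424. 233.] 216
top rack 0.94 [231. 237.] 6097
top rack 0.39 [352. 194.] 403
top block50_mid 0.75 [289. 310.] 658
top block50_mid 0.57 [226. 311.] 343
top block65_mid 0.84 [427. 316.] 445
top block80_mid 0.8 [361. 310.] 540
top block100_mid 0.7 [288. 311.] 654
side ['fx', 'fy', 'cx', 'cy', 'rvec', 'tvec', 'shot'] 539.8806899464319 311.2530220542297 241.7969376181532 [ 480. -843.  979.]
side fixture 0.96 [328. 339.] 4381
side stop_face 0.59 [335. 337.] 932
side knob_grip 0.87 [333. 327.] 357
side knob_grip 0.3 [301. 270.] 98
side rack 0.68 [305. 204.] 3650
side rack 0.43 [336. 327.] 291
side block50_mid 0.59 [302. 206.] 3530
side block50_mid 0.57 [242. 203.] 333
side block65_mid 0.79 [246. 358.] 678
side block80_mid 0.94 [245. 301.] 703
side block100_mid 0.57 [246. 243.] 594
side block100_mid 0.41 [402. 315.] 1293
wrist ['fx', 'fy', 'cx', 'cy', 'rvec', 'tvec', 'shot'] 371.64829954431775 311.77578160292546 241.06110099440346 [ 72. 627. 385.]
```

View pics/top0.png

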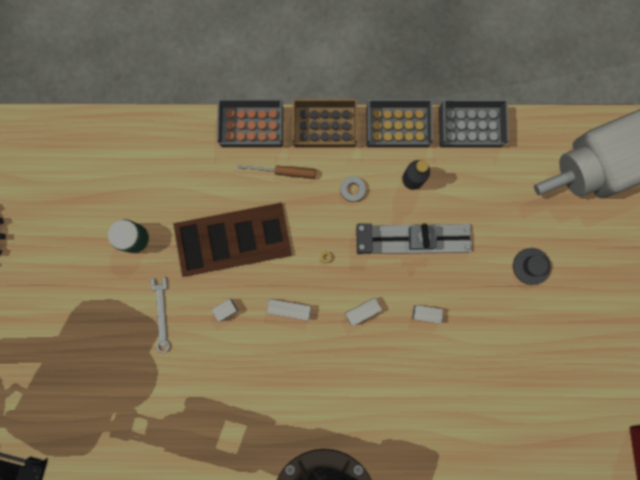

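View pics/side0.png

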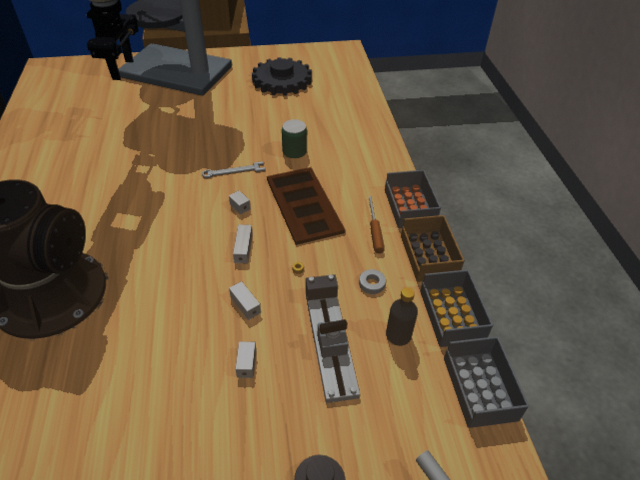

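The top view has +y to the left and +x up. The blocks, left to right, are 50 at (226,311), 100 at (288,310), 80 at (364,311) and 65 at (428,314). The rack is at (231,238), with its largest pocket on the left. The fixture is at (414,238), fixed end on the left. The side view agrees.

Run:
```python
from h import *
p=shot('top'); q=shot('side')
def tri(a,b):
    o1,d1=ray(p,a);o2,d2=ray(q,b)
    A=np.stack([d1,-d2],1);s=np.linalg.lstsq(A,o2-o1,rcond=None)[0];return ((o1+s[0]*d1+o2+s[1]*d2)/2).round(1)
print('tri100',tri((288,311),(246,243)))
for n,near,z in [('block50_mid',(226,311),34),('block100_mid',(288,311),34),('block80_mid',(363,311),34),('block65_mid',(428,314),34),('rack',(231,238),12),('fixture',(412,239),18),('knob_grip',(424,236),92.5)]:
    rs=[r for r in cut_out(n,p) if np.hypot(*(np.array(r['at'])-near))<25]
    if not rs: print(n,'miss');continue
    m=rs[0]['region']
    c=cv2.findContours(m.astype(np.uint8),0,1)[0]; c=max(c,key=cv2.contourArea)[:,0,:]
    w=np.array([onz(p,u,z)[:2] for u in c],np.float32)
    r=cv2.minAreaRect(w); print(n,round(rs[0]['confidence'],2),np.round(r[0]),np.round(r[1]),'box',cv2.boxPoints(r).round().tolist())
```

```text
tri100 [447.4  89.2  13.4]
block50_mid 0.74 [444. 238.] [34. 53.] box [[415.0, 251.0], [443.0, 206.0], [472.0, 224.0], [444.0, 269.0]]
block100_mid 0.57 [444.  88.] [99. 35.] box [[419.0, 42.0], [453.0, 36.0], [470.0, 134.0], [436.0, 140.0]]
block80_mid 0.86 [441. -86.] [35. 80.] box [[406.0, -60.0], [445.0, -130.0], [476.0, -113.0], [437.0, -43.0]]
block65_mid 0.79 [ 436. -237.] [69. 34.] box [[414.0, -269.0], [447.0, -274.0], [458.0, -206.0], [424.0, -201.0]]
rack 0.83 [614. 227.] [137. 272.] box [[520.0, 347.0], [573.0, 80.0], [708.0, 107.0], [654.0, 374.0]]
fixture 0.61 [ 614. -209.] [279.  79.] box [[570.0, -348.0], [650.0, -350.0], [658.0, -71.0], [578.0, -69.0]]
knob_grip 0.6 [ 615. -223.] [25. 55.] box [[587.0, -235.0], [642.0, -236.0], [643.0, -211.0], [588.0, -210.0]]
```

Request:
move_arm:
  commands:
    - [[0.667,-0.6,0],-1,1]
    - [[0.667,-0.6,0],-1,1]
    - [[0.667,-0.6,0],-1,1]
    - [[0.667,-0.6,0],-1,1]
    - [[0.667,-0.6,0],-1,1]
    - [[0.667,-0.6,0],-1,1]
    - [[0.667,-0.6,0],-1,1]
    - [[0.667,-0.6,0],-1,1]
    - [[0.667,-0.6,0],-1,1]
    - [[0.667,-0.6,0],-1,1]
    - [[0.667,-0.6,0],-1,1]
    - [[0.667,-0.6,0],-1,1]
    - [[0.667,-0.6,0],-1,1]
    - [[0.667,-0.6,0],-1,1]
    - [[0.667,-0.6,0],-1,1]
    - [[0.667,-0.6,0],-1,1]
    - [[0.667,-0.6,0],-1,1]
    - [[0.667,-0.6,0],-1,1]
    - [[0.667,-0.6,0],-1,1]
    - [[0.667,-0.6,0],-1,1]

```text
t: 3.07
eef_pos: [554.4, 244.9, 404.8]
tcp_rot: [3.141, -0.0, 1.29]
ft_force: [0.0, 0.2, -0.5]
opening: 0.999
grip_force: 0.0
```

```bash
cat >> h.py <<'E'
def wshot(fn=None):
    p=shot('wrist',fn); p['fish']=True; return p
def rect(p,n,z,guess=None,k=3):
    out=[]
    for r in cut_out(n,p)[:k]:
        c=cv2.findContours(r['region'].astype(np.uint8),0,1)[0]
        c=max(c,key=cv2.contourArea)[:,0,:]
        w=np.array([onz(p,u,z)[:2] for u in c],np.float32)
        (cx,cy),(a,b),_=cv2.minAreaRect(w); bx=cv2.boxPoints(((cx,cy),(a,b),_))
        e=max((bx[1]-bx[0],bx[2]-bx[1]),key=np.linalg.norm)
        out.append((round(r['confidence'],2),np.round([cx,cy],1),np.round(sorted((a,b)),1),round(float(np.arctan2(e[1],e[0])),3)))
    return out
E
python3 - <<'E'
from h import *
p=wshot('w1.png'); s=env.state(); print(s['t'],s['eef_pos'].round(1),s['tcp_rot'].round(3))
for n,z in [('rack',12),('block50_mid',34),('block100_mid',34),('slot100',12),('slot50',12)]: print(n,rect(p,n,z))
E
```

```text
3.1167 [557.2 242.3 404.7] [3.14  0.    1.282]
rack [(0.69, array([614.3, 223.1]), array([133. , 269.3]), -1.375)]
block50_mid [(0.61, array([449.6, 239.5]), array([46.4, 50.6]), -1.018), (0.49, array([612. , 229.4]), array([125.7, 253.7]), -1.375)]
block100_mid [(0.87, array([459.1, 134. ]), array([34. , 39.7]), -0.26)]
slot100 [(0.68, array([614.1, 223.6]), array([133.6, 269.5]), -1.375)]
slot50 [(0.68, array([614.1, 223.6]), array([133.6, 269.5]), -1.375)]
```

View pics/w1.png

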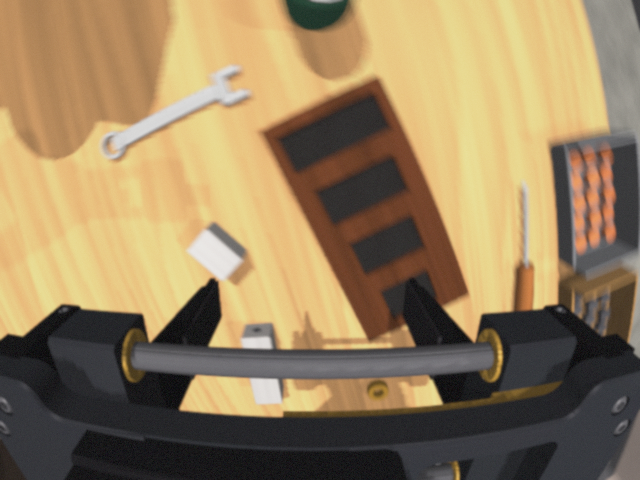

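The wrist view shows the whole rack, with pockets 100, 80, 65 and 50 at about (335,133), (362,190), (387,246) and (410,290). It also shows block 50 at (218,255), and block 100 partly hidden at (262,365). Next is the knob.

Run:
```python
from h import *
p=wshot()
for u in [(335,133),(362,190),(387,246)]: print(onz(p,u,7).round(1))
for s,x,y in [('100',595,320.4),('80',607.9,255.7),('65',620.7,190.9),('50',633.6,126.2)]: print(s,proj(p,(x,y,7)).round())
```

```text
[597.3 318.4   7. ]
[609.  254.5   7. ]
[621.  187.9   7. ]
100 [332. 132.]
80 [361. 189.]
65 [386. 244.]
50 [408. 292.]
```

Request:
move_arm:
  commands:
    - [[0.115,-0.973,0],-1,1]
    - [[0.115,-0.973,0],-1,1]
    - [[0.115,-0.973,0],-1,1]
    - [[0.115,-0.973,0],-1,1]
    - [[0.115,-0.973,0],-1,1]
    - [[0.115,-0.973,0],-1,1]
    - [[0.115,-0.973,0],-1,1]
    - [[0.115,-0.973,0],-1,1]
    - [[0.115,-0.973,0],-1,1]
    - [[0.115,-0.973,0],-1,1]
    - [[0.115,-0.973,0],-1,1]
    - [[0.115,-0.973,0],-1,1]
    - [[0.115,-0.973,0],-1,1]
    - [[0.115,-0.973,0],-1,1]
    - [[0.115,-0.973,0],-1,1]
    - [[0.115,-0.973,0],-1,1]
    - [[0,0,0],0,1]
    - [[0,0,0],0,1]

```text
t: 4.92
eef_pos: [608.6, -221.4, 404.5]
tcp_rot: [-3.141, 0.0, 0.014]
ft_force: [-0.4, -0.5, 0.2]
opening: 1.002
grip_force: 0.0
```

Run:
```python
from h import *
p=wshot('w2.png'); s=env.state(); print(s['t'],s['eef_pos'].round(1),s['tcp_rot'].round(3))
for n,z in [('fixture',18),('stop_face',58),('knob_grip',92.5)]: print(n,rect(p,n,z))
```

```text
4.9667 [ 608.6 -220.4  404.6] [-3.141  0.     0.015]
fixture [(0.89, array([ 607.4, -205.1]), array([ 89.9, 292.6]), -1.552)]
stop_face [(0.98, array([ 612.6, -230.9]), array([59.5, 71.1]), 0.019)]
knob_grip [(0.69, array([ 618.2, -230.3]), array([23.5, 56.2]), 0.015)]
```

View pics/w2.png

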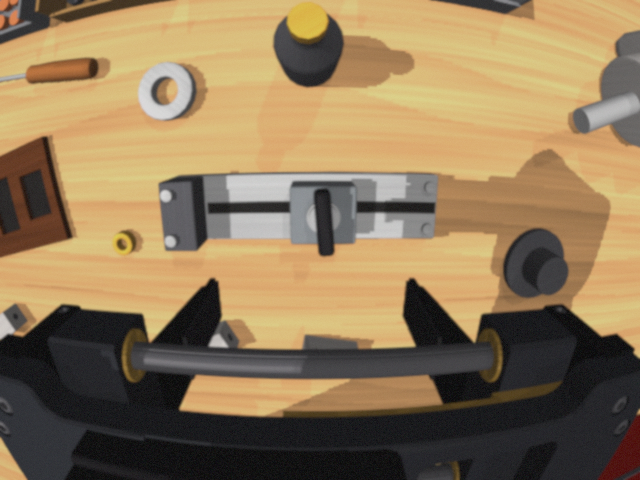

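The wrist view shows the fixture: fixed end at (180,213), stop top at (323,213), knob bar from (322,192) to (325,255), and the bed out to x≈437.

Run:
```python
from h import *
p=wshot()
for n,u,z in [('bed top edge L',(215,174),18),('bed top edge R',(436,174),18),('bed bot L',(215,240),18),('bed bot R',(435,238),18),('stop tl',(291,182),58),('stop tr',(356,183),58),('stop bl',(291,242),58),('stop br',(356,244),58),('end face top u',(192,178),58),('end face top d',(195,249),58),('knob a',(322,191),92.5),('knob b',(325,254),92.5),('knob c',(322,222),92.5)]: print(n,onz(p,u,z).round(1))
i=p['image'][160:270,140:450]; cv2.imwrite('pics/c2.png',cv2.cvtColor(cv2.resize(i,None,fx=2.5,fy=2.5,interpolation=cv2.INTER_CUBIC),cv2.COLOR_RGB2BGR))
```

```text
bed top edge L [ 648.5 -120.4   18. ]
bed top edge R [ 653.6 -345.9   18. ]
bed bot L [ 578.6 -117.3   18. ]
bed bot R [ 585.1 -351.5   18. ]
stop tl [ 646.  -200.1   58. ]
stop tr [ 646.3 -257.9   58. ]
stop bl [ 590.3 -200.3   58. ]
stop br [ 589.4 -260.5   58. ]
end face top u [ 649.9 -108.8   58. ]
end face top d [ 581.6 -107.5   58. ]
knob a [ 644.  -226.7   92.5]
knob b [ 591.  -230.5   92.5]
knob c [ 618.5 -227.3   92.5]
```

View pics/c2.png

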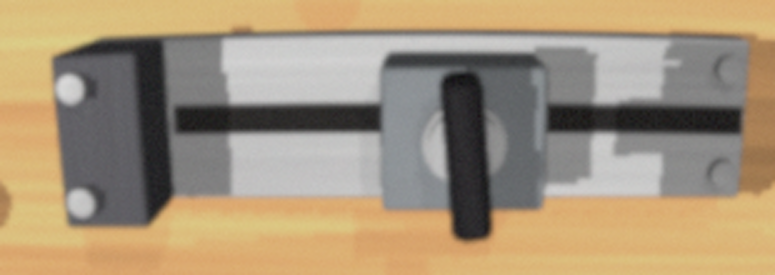

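Run:
```python
from h import *
p=wshot()
print('cap',onz(p,(308,22),150).round(), 'bottom near edge',onz(p,(311,86),0).round())
print('bedend',onz(p,(209,237),18).round(1),onz(p,(194,181),58).round(1),onz(p,(200,249.6),58).round(1))
t=shot('top')
print(rect(t,'oil_bottle',75), [onz(t,r['at'],75).round() for r in search_frame('oil_bottle',t)[:1]], onz(t,(422,166),150).round())
s=env.state(); print(s['eef_pos'].round(1),s['tcp_rot'].round(3))
```

```text
cap [ 763. -214.  150.] bottom near edge [ 738. -216.    0.]
bedend [ 581.9 -111.    18. ] [ 647.2 -110.8   58. ] [ 581.1 -112.7   58. ]
[(0.64, array([ 760.1, -209.7]), array([54.5, 75.8]), -0.785)] [array([ 762., -214.,   75.])] [ 762. -213.  150.]
[ 608.7 -220.5  404.9] [ 3.141 -0.     0.015]
```

Request:
move_arm:
  commands:
    - [[0.3,-0.28,-0.5],0.4,1]
    - [[0,0,-0.9],0,1]
    - [[0,0,-0.9],0,1]
    - [[0,0,-0.9],0,1]
    - [[0,0,-0.9],0,1]
    - [[0,0,-0.87],0,1]
    - [[0,0,0],0,1]
    - [[0,0,0],0,-1]
    - [[0,0,0],0,-1]
    - [[0,0,0],0,-1]
    - [[0,0,0],0,-1]
    - [[0,0,0],0,-1]
    - [[0,0,0],0,-1]
    - [[0,0,0],0,-1]
    - [[0,0,0],0,-1]
    - [[0,0,0],0,-1]
    - [[0,0,0],0,-1]

```text
t: 6.78
eef_pos: [617.7, -229.5, 255.6]
tcp_rot: [3.142, 0.0, 0.046]
ft_force: [-0.7, -0.1, -0.7]
opening: 0.357
grip_force: 0.0
```

Request:
move_arm:
  commands:
    - [[0,0,0],0,-1]
    - [[0,0,0],0,-1]
    - [[0,0,0],0,-1]
    - [[0,0,0],0,-1]
    - [[0,0,0],0,-1]
    - [[0,0,0],0,-1]
    - [[0,0,0],0,-1]
    - [[0,0,0],0,-1]
    - [[0,0,0],0,-1]

```text
t: 7.53
eef_pos: [617.7, -230.7, 255.7]
tcp_rot: [3.139, -0.001, 0.046]
ft_force: [-0.2, -8.7, -2.0]
opening: 0.256
grip_force: 30.0
```

Request:
move_arm:
  commands:
    - [[0,0,0],0,-1]
    - [[0,0,0],0,-1]
    - [[0,0,0],0,-1]

```text
t: 7.78
eef_pos: [617.7, -230.7, 255.7]
tcp_rot: [3.139, -0.001, 0.046]
ft_force: [-0.5, -8.9, -1.9]
opening: 0.259
grip_force: 30.0
```

Run:
```python
from h import *
p=wshot()
s=env.state(); print({k:np.round(v,2) for k,v in s.items()})
i=p['image'][180:,120:520]; cv2.imwrite('pics/w3.png',cv2.cvtColor(cv2.resize(i,None,fx=1.9,fy=1.9),cv2.COLOR_RGB2BGR))
```

```text
{'t': np.float64(7.83), 'joints': array([-0.46,  0.7 ,  1.6 , -0.  ,  0.84,  1.07]), 'qvel': array([ 0.,  0.,  0., -0., -0.,  0.]), 'tau': array([ 5.480e+00, -7.011e+01, -1.902e+01,  1.620e+00,  1.000e+00,
        4.000e-02]), 'eef_pos': array([ 617.72, -230.74,  255.73]), 'tcp_rot': array([ 3.14, -0.  ,  0.05]), 'ft_force': array([-0.01, -9.73, -2.09]), 'moment': array([-1.65,  0.11,  0.1 ]), 'grip_force': np.float64(30.0), 'opening': np.float64(0.25)}
```

View pics/w3.png

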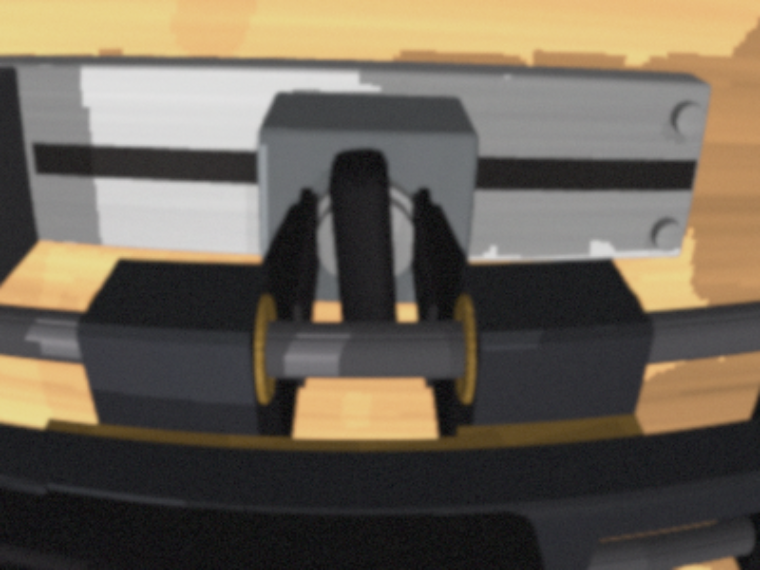

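The fingers stopped at about 24 mm, on the round boss under the bar. The bar lies midway between them at (360,230) in the crop. I'll open a little, rise 8 mm and close again.

Request:
move_arm:
  commands:
    - [[0,0,0],0,0]
    - [[0,0,0],0,0]
    - [[0,0,0],0,0]
    - [[0,0,0.27],0,0]
    - [[0,0,0],0,0]
    - [[0,0,0],0,-1]
    - [[0,0,0],0,-1]
    - [[0,0,0],0,-1]
    - [[0,0,0],0,-1]
    - [[0,0,0],0,-1]
    - [[0,0,0],0,-1]
    - [[0,0,0],0,-1]
    - [[0,0,0],0,-1]
    - [[0,0,0],0,-1]
    - [[0,0,0],0,-1]

```text
t: 9.08
eef_pos: [617.6, -230.7, 263.7]
tcp_rot: [3.139, -0.001, 0.046]
ft_force: [-1.7, -9.3, -1.3]
opening: 0.147
grip_force: 29.2
```

Request:
move_arm:
  commands:
    - [[0,-0.04,0],0,-1]
    - [[0,0,0],1,-1]
    - [[0,0,0],1,-1]
    - [[0,0,0],1,-1]
    - [[0,0,0],1,-1]
    - [[0,0,0],1,-1]
    - [[0,0,0],1,-1]
    - [[0,0,0],1,-1]
    - [[0,0,0],1,-1]
    - [[0,0,0],1,-1]
    - [[0,0,0],1,-1]
    - [[0,0,0],1,-1]
    - [[0,0,0],1,-1]
    - [[0,0,0],1,-1]
    - [[0,0,0],1,-1]
    - [[0,0,0],1,-1]
    - [[0,0,0],1,-1]
    - [[0,0,0],0,-1]
    - [[0,0,0],0,-1]

```text
t: 10.67
eef_pos: [617.0, -230.3, 263.6]
tcp_rot: [-3.138, -0.001, 1.327]
ft_force: [-5.9, 4.1, 4.2]
opening: 0.143
grip_force: 30.0
```

Run:
```python
from h import *
s=env.state(); print({k:np.round(v,2) for k,v in s.items()})
```

```text
{'t': np.float64(10.67), 'joints': array([-0.46,  0.69,  1.6 ,  0.  ,  0.86, -0.21]), 'qvel': array([ 0.  , -0.  ,  0.  , -0.  ,  0.  ,  0.01]), 'tau': array([ -0.45, -66.88, -23.67,   0.15,  -1.73,  -0.2 ]), 'eef_pos': array([ 616.99, -230.26,  263.65]), 'tcp_rot': array([-3.14, -0.  ,  1.33]), 'ft_force': array([-5.94,  4.12,  4.23]), 'moment': array([0.43, 1.15, 0.09]), 'grip_force': np.float64(30.0), 'opening': np.float64(0.14)}
```

Request:
move_arm:
  commands:
    - [[0.007,-0.3,0],0,-1]
    - [[0.007,-0.3,0],0,-1]
    - [[0.007,-0.3,0],0,-1]
    - [[0.007,-0.3,0],0,-1]
    - [[0,0,0],0,-1]
    - [[0,0,0],0,-1]

```text
t: 11.17
eef_pos: [617.7, -267.4, 263.7]
tcp_rot: [-3.139, 0.001, 1.326]
ft_force: [-7.3, -3.1, 3.3]
opening: 0.144
grip_force: 30.0
```

Request:
move_arm:
  commands:
    - [[0,0,0],0,1]
    - [[0,0,0],0,1]
    - [[0,0,0],0,1]
    - [[0,0,0],0,1]
    - [[0,0,0],0,1]
    - [[0,0,0.9],0,1]
    - [[0,0,0.9],0,1]
    - [[0,0,0.9],0.9,1]
    - [[-0.59,0.957,0.9],0,1]
    - [[-0.59,0.957,0.4],0,1]
    - [[-0.59,0.957,0],0,1]
    - [[-0.59,0.957,0],0,1]
    - [[-0.59,0.957,0],0,1]
    - [[-0.59,0.957,0],0,1]
    - [[-0.59,0.957,0],0,1]
    - [[-0.59,0.957,0],0,1]
    - [[-0.59,0.957,0],0,1]
    - [[-0.59,0.957,0],0,1]
    - [[0,0,0],0,1]
    - [[0,0,0],0,1]

```text
t: 12.83
eef_pos: [441.6, 20.4, 383.2]
tcp_rot: [3.141, -0.0, 1.4]
ft_force: [0.9, 0.5, -0.1]
opening: 1.002
grip_force: 0.0
```

Run:
```python
from h import *
p=wshot('w4.png'); s=env.state(); print(s['t'],s['eef_pos'].round(1),s['tcp_rot'].round(3))
for n,z in [('block100_mid',34),('block50_mid',34)]: print(n,rect(p,n,z),[np.round(r['at']) for r in search_frame(n,p)[:2]])
t=shot('top')
for n,z in [('stop_face',58),('knob_grip',92.5)]: print(n,rect(t,n,z))
```

```text
12.8833 [442.3  19.7 383.2] [ 3.14  -0.     1.399]
block100_mid [(0.75, array([445.5,  84. ]), array([34.3, 98.7]), 1.409)] []
block50_mid [(0.75, array([614. , 159.5]), array([128. , 136.6]), -1.375), (0.64, array([443.7, 213.5]), array([29.9, 49.4]), -0.211)] []
stop_face [(0.73, array([ 614. , -263.5]), array([56.4, 68.1]), -1.57)]
knob_grip [(0.68, array([ 612.5, -262.9]), array([24.5, 55.4]), 1.446)]
```

View pics/w4.png

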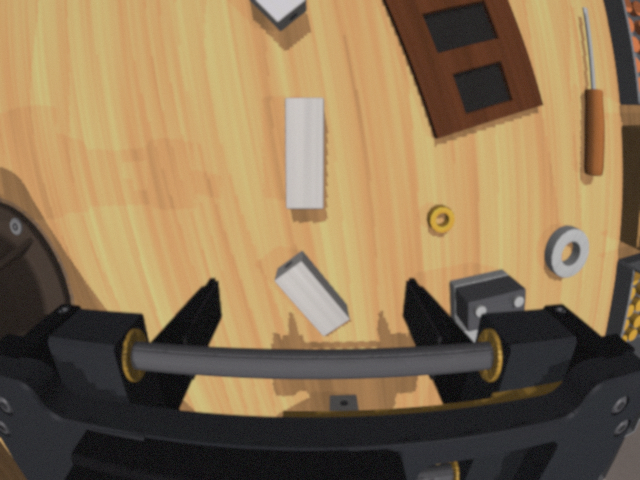

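Block 100 is clear at (305,153), giving (445.5, 84), 99×34 mm, yaw 1.41. Grasp it there.

Request:
move_arm:
  commands:
    - [[0.06,0.7,0],0.12,1]
    - [[0.06,0.7,-0.3],0,1]
    - [[0,0.73,-0.9],0,1]
    - [[0,0,-0.9],0,1]
    - [[0,0,-0.9],0,1]
    - [[0,0,-0.9],0,1]
    - [[0,0,-0.9],0,1]
    - [[0,0,-0.9],0,1]
    - [[0,0,-0.33],0,1]
    - [[0,0,0],0,1]
    - [[0,0,0],0,-1]
    - [[0,0,0],0,-1]
    - [[0,0,0],0,-1]
    - [[0,0,0],0,-1]
    - [[0,0,0],0,-1]
    - [[0,0,0],0,-1]
    - [[0,0,0],0,-1]
    - [[0,0,0],0,-1]
    - [[0,0,0],0,-1]
    - [[0,0,0],0,-1]

```text
t: 14.9
eef_pos: [445.7, 83.3, 201.9]
tcp_rot: [-3.142, 0.0, 1.407]
ft_force: [-1.5, -0.7, 2.0]
opening: 0.358
grip_force: 13.3
```

Request:
move_arm:
  commands:
    - [[0,0,0],0,-1]
    - [[0,0,0],0,-1]
    - [[0,0,0],0,-1]

```text
t: 15.15
eef_pos: [445.7, 83.2, 201.9]
tcp_rot: [-3.142, 0.0, 1.407]
ft_force: [-1.0, -0.2, 1.1]
opening: 0.361
grip_force: 30.0
```

Request:
move_arm:
  commands:
    - [[0,0,0.6],0,-1]
    - [[0,0,0.8],0,-1]
    - [[0,0,0.8],0,-1]
    - [[0,0,0.8],0,-1]
    - [[0,0,0.67],0,-1]
    - [[0.63,-0.937,0],0.8,-1]
    - [[0.63,-0.937,0],0.8,-1]
    - [[0.63,-0.937,0],0.72,-1]
    - [[0.63,-0.937,0],0,-1]
    - [[0.63,-0.937,0],0,-1]
    - [[0.63,-0.937,0],0,-1]
    - [[0.63,-0.937,0],0,-1]
    - [[0.63,-0.937,0],0,-1]
    - [[0.63,-0.937,0],0,-1]
    - [[0,0,0],0,-1]
    - [[0,0,0],0,-1]
    - [[0,0,0],0,-1]

```text
t: 16.57
eef_pos: [615.4, -169.5, 311.1]
tcp_rot: [-3.14, -0.001, 1.593]
ft_force: [-0.3, 0.3, -3.2]
opening: 0.359
grip_force: 30.0
```

Run:
```python
from h import *
p=wshot('w5.png'); s=env.state(); print(s['t'],s['eef_pos'].round(1),s['tcp_rot'].round(3),s['opening'])
q=shot('side'); i=q['image'][250:430,230:420]
a=p['image'][230:480,120:520]
cv2.imwrite('pics/c5.png',cv2.cvtColor(np.vstack([cv2.resize(i,(400,340)),a]),cv2.COLOR_RGB2BGR))
```

```text
16.6167 [ 615.3 -169.1  311.4] [-3.140e+00 -1.000e-03  1.593e+00] 0.35545255291585137
```

View pics/c5.png

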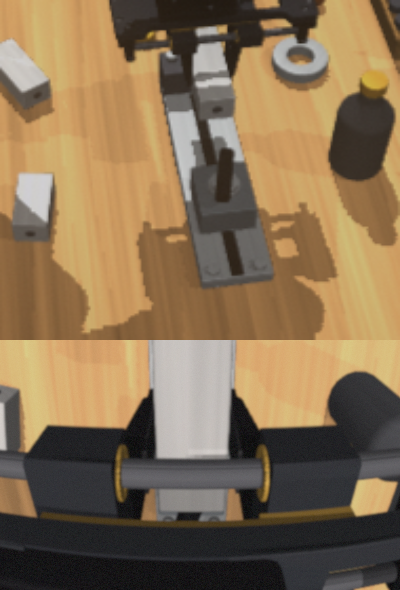

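The block is held level and aligned above the bed, between the fixed end and the stop. Lowering.

Request:
move_arm:
  commands:
    - [[0,0,-0.8],0,-1]
    - [[0,0,-0.8],0,-1]
    - [[0,0,-0.7],0,-1]
    - [[0,0,-0.5],0,-1]
    - [[0,0,-0.2],0,-1]
    - [[0,0,0],0,-1]
    - [[0,0,0],0,-1]

```text
t: 17.25
eef_pos: [616.0, -169.3, 222.7]
tcp_rot: [3.141, 0.0, 1.594]
ft_force: [0.7, -1.3, -3.9]
opening: 0.353
grip_force: 30.0
```

Request:
move_arm:
  commands:
    - [[0,0,-0.08],0,-1]
    - [[0,0,0],0,-1]
    - [[0,0,0],0,-1]

```text
t: 17.5
eef_pos: [615.9, -169.7, 220.2]
tcp_rot: [3.141, 0.0, 1.593]
ft_force: [0.3, -0.1, -3.7]
opening: 0.355
grip_force: 30.0
```

Request:
move_arm:
  commands:
    - [[0,0,-0.04],0,-1]
    - [[0,0,0],0,0.2]
    - [[0,0,0],0,0.2]
    - [[0,0,0],0,0.2]
    - [[0,0,0],0,0.2]
    - [[0,0,0.3],0,0.2]
    - [[0,0,0.9],0,0.2]
    - [[0,0,0.9],0,0.2]
    - [[0,0,0.9],0,0.2]
    - [[0,-0.8,0.4],-1,0.2]
    - [[0.02,-0.8,0],-1,0.2]
    - [[0.02,-0.8,0],-1,0.2]
    - [[0.02,-0.86,0],-0.35,0.2]
    - [[0,0,0],0,0.2]
    - [[0,0,0],0,0.2]

```text
t: 18.75
eef_pos: [617.3, -268.6, 320.8]
tcp_rot: [3.141, 0.0, 1.324]
ft_force: [-0.1, 0.6, -0.7]
opening: 0.6
grip_force: 0.0
```

Run:
```python
from h import *
s=env.state(); print(s['t'],s['eef_pos'].round(1),s['tcp_rot'].round(3),s['opening'])
p=wshot(); print(rect(p,'block100_mid',52),rect(p,'knob_grip',92.5))
q=shot('side'); i=q['image'][230:410,230:430]
a=p['image']
cv2.imwrite('pics/c6.png',cv2.cvtColor(np.hstack([cv2.resize(i,(400,360)),cv2.resize(a[:,120:520],(400,360))]),cv2.COLOR_RGB2BGR))
```

```text
18.75 [ 617.3 -268.6  320.8] [3.141 0.    1.324] 0.5998461580812253
[(0.64, array([ 616.3, -169.1]), array([35.1, 99.7]), -1.548)] [(0.92, array([ 616.9, -266.1]), array([21.6, 57.7]), 1.325)]
```

View pics/c6.png

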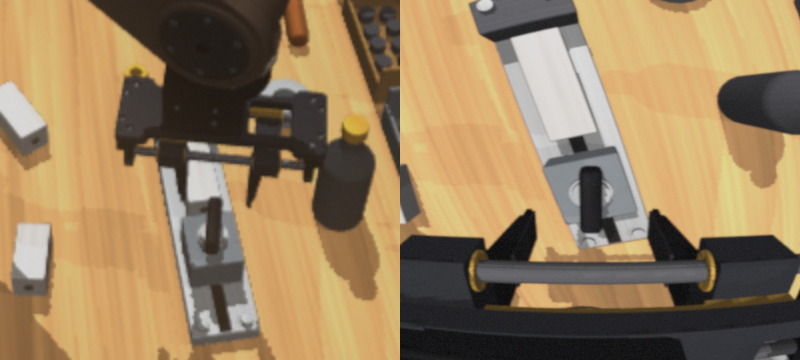

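The block lies straight on the bed at (616,-169), and the knob is open at yaw 1.325. Grip the knob.

Request:
move_arm:
  commands:
    - [[0,0.02,-0.9],0,0.2]
    - [[0,0,-0.8],0,0.2]
    - [[0,0,-0.2],0,0.2]
    - [[0,0,0],0,0.2]
    - [[0,0,0],0,-1]
    - [[0,0,0],0,-1]
    - [[0,0,0],0,-1]
    - [[0,0,0],0,-1]
    - [[0,0,0],0,-1]
    - [[0,0,0],0,-1]
    - [[0,0,0],0,-1]
    - [[0,0,0],0,-1]
    - [[0,0,0],0,-1]
    - [[0,0,0],0,-1]
    - [[0,0,0],0,-1]
    - [[0,0,0],0,-1]

```text
t: 20.28
eef_pos: [617.4, -266.9, 263.6]
tcp_rot: [-3.141, 0.0, 1.325]
ft_force: [-5.6, 0.8, 4.8]
opening: 0.14
grip_force: 30.0
```

Gripped. Push the stop towards +y gently and watch the force.

Request:
move_arm:
  commands:
    - [[-0.004,0.2,0],0,-1]
    - [[-0.004,0.2,0],0,-1]
    - [[-0.004,0.2,0],0,-1]
    - [[0,0.1,0],0,-1]
    - [[0,0,0],0,-1]

```text
t: 20.7
eef_pos: [617.0, -245.8, 263.6]
tcp_rot: [-3.141, 0.001, 1.325]
ft_force: [-6.2, 0.4, 4.8]
opening: 0.145
grip_force: 30.0
```

Request:
move_arm:
  commands:
    - [[0,0.07,0],0,-1]
    - [[0,0.07,0],0,-1]
    - [[0,0,0],0,-1]

```text
t: 20.95
eef_pos: [616.9, -242.2, 263.6]
tcp_rot: [-3.141, 0.001, 1.325]
ft_force: [-5.8, -3.6, 4.5]
opening: 0.148
grip_force: 30.0
```

Request:
move_arm:
  commands:
    - [[0,0.04,0],0,-1]
    - [[0,0,0],0,-1]

```text
t: 21.12
eef_pos: [616.9, -241.2, 263.6]
tcp_rot: [-3.141, 0.001, 1.325]
ft_force: [-6.4, -4.9, 4.4]
opening: 0.146
grip_force: 30.0
```

Request:
move_arm:
  commands:
    - [[0,0.04,0],0,-1]
    - [[0,0,0],0,-1]

```text
t: 21.28
eef_pos: [616.9, -240.1, 263.6]
tcp_rot: [-3.141, 0.001, 1.325]
ft_force: [-6.4, -5.5, 4.5]
opening: 0.143
grip_force: 30.0
```

Request:
move_arm:
  commands:
    - [[0,0.04,0],0,-1]
    - [[0,0,0],0,-1]

```text
t: 21.45
eef_pos: [616.9, -238.9, 263.6]
tcp_rot: [-3.141, 0.002, 1.325]
ft_force: [-5.6, -6.0, 4.4]
opening: 0.146
grip_force: 30.0
```

Request:
move_arm:
  commands:
    - [[0,0.05,0],0,-1]
    - [[0,0,0],0,-1]

```text
t: 21.62
eef_pos: [616.8, -238.3, 263.6]
tcp_rot: [3.141, 0.003, 1.325]
ft_force: [-6.7, -13.6, 3.5]
opening: 0.145
grip_force: 30.0
```

Request:
move_arm:
  commands:
    - [[0,0.05,0],0,-1]
    - [[0,0,0],0,-1]

```text
t: 21.78
eef_pos: [616.8, -237.8, 263.6]
tcp_rot: [3.14, 0.005, 1.325]
ft_force: [-8.3, -20.5, 0.6]
opening: 0.143
grip_force: 30.0
```

Run:
```python
from h import *
p=wshot(); print(rect(p,'block100_mid',52),rect(p,'stop_face',58))
cv2.imwrite('pics/c7.png',cv2.cvtColor(cv2.resize(p['image'][0:330,150:480],(800,600)),cv2.COLOR_RGB2BGR))
```

```text
[(0.83, array([ 616.3, -161.1]), array([34.8, 99.8]), -1.555), (0.24, array([460.4, -75.7]), array([45.7, 78.7]), -1.084)] [(0.8, array([ 616.2, -240.6]), array([54.9, 77.4]), -1.542)]
```

View pics/c7.png

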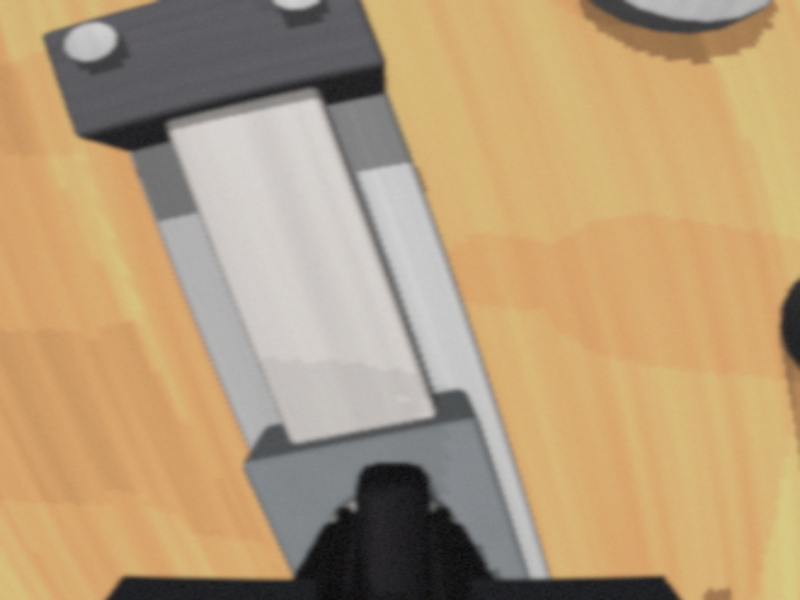

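The block fits flush between the fixed end's face, at (250,110) in the crop, and the stop's face at (360,425). The push is 20 N. Ease off slightly and lock.

Request:
move_arm:
  commands:
    - [[0,-0.025,0],-0.5,-1]
    - [[0,0,0],-1,-1]
    - [[0,0,0],-1,-1]
    - [[0,0,0],-1,-1]
    - [[0,0,0],-1,-1]
    - [[0,0,0],-1,-1]
    - [[0,0,0],-1,-1]
    - [[0,0,0],-1,-1]
    - [[0,0,0],-1,-1]
    - [[0,0,0],-1,-1]
    - [[0,0,0],-1,-1]
    - [[0,0,0],-1,-1]
    - [[0,0,0],0,-1]

```text
t: 23.02
eef_pos: [617.6, -239.0, 263.7]
tcp_rot: [3.134, -0.001, 0.4]
ft_force: [0.4, -23.0, -5.0]
opening: 0.148
grip_force: 30.0
```

Request:
move_arm:
  commands:
    - [[0,0,0],-1,-1]
    - [[0,0,0],-1,-1]
    - [[0,0,0],-1,-1]
    - [[0,0,0],-1,-1]
    - [[0,0,0],-0.5,-1]
    - [[0,0,0],0,-1]

```text
t: 23.52
eef_pos: [617.7, -239.6, 263.7]
tcp_rot: [3.134, -0.004, 0.042]
ft_force: [1.3, -26.9, -5.4]
opening: 0.145
grip_force: 30.0
```

Run:
```python
from h import *
s=env.state(); print({k:np.round(v,2) for k,v in s.items()})
```

```text
{'t': np.float64(23.52), 'joints': array([-0.47,  0.7 ,  1.59, -0.01,  0.85,  1.06]), 'qvel': array([-0.  ,  0.  , -0.  ,  0.  ,  0.  , -0.07]), 'tau': array([ 16.46, -71.62, -15.49,   4.95,   3.3 ,   0.95]), 'eef_pos': array([ 617.68, -239.61,  263.74]), 'tcp_rot': array([ 3.13, -0.  ,  0.04]), 'ft_force': array([  1.27, -26.89,  -5.43]), 'moment': array([-5.11,  0.11,  0.04]), 'grip_force': np.float64(30.0), 'opening': np.float64(0.14)}
```

Request:
move_arm:
  commands:
    - [[0,-0.05,0],-0.6,-1]
    - [[0,0,0],-0.5,-1]
    - [[0,0,0],0,-1]
    - [[0,0,0],0,-1]

```text
t: 23.85
eef_pos: [617.9, -240.0, 263.8]
tcp_rot: [3.136, -0.005, -0.042]
ft_force: [2.4, -19.0, -4.1]
opening: 0.149
grip_force: 30.5
```

Run:
```python
from h import *
s=env.state(); print({k:np.round(v,2) for k,v in s.items() if k in('moment','ft_force','tcp_rot','eef_pos','opening','tau')},s['tcp_rot'])
```

```text
{'tau': array([ 10.72, -70.78, -16.17,   3.69,   2.8 ,   0.79]), 'eef_pos': array([ 617.89, -240.03,  263.8 ]), 'tcp_rot': array([ 3.14, -0.  , -0.04]), 'ft_force': array([  2.45, -19.03,  -4.13]), 'moment': array([-3.58, -0.22,  0.64]), 'opening': np.float64(0.15)} [ 3.13554595 -0.00480217 -0.04219463]
```

Request:
move_arm:
  commands:
    - [[0,-0.067,0],0,-1]
    - [[0,0,0],0,-1]
    - [[0,0,0],0,0.3]
    - [[0,0,0],0,0.3]
    - [[0,0,0],0,0.3]
    - [[0,0,0],0,0.3]
    - [[0,0,0],0,0.3]
    - [[0,0,0.9],0,0.3]
    - [[0,0,0.9],0,0.3]
    - [[0,0,0.2],0,0.3]
    - [[0,0,0],0,0.3]

```text
t: 24.77
eef_pos: [617.4, -239.3, 325.5]
tcp_rot: [3.14, -0.003, -0.043]
ft_force: [0.5, -0.8, -0.4]
opening: 0.643
grip_force: 0.0
```

Run:
```python
from h import *
s=env.state(); print(s['t'],s['eef_pos'].round(1),s['tcp_rot'].round(3))
p=wshot(); print(rect(p,'block100_mid',52),rect(p,'knob_grip',92.5))
cv2.imwrite('pics/c8.png',cv2.cvtColor(p['image'],cv2.COLOR_RGB2BGR))
```

```text
24.7667 [ 617.4 -239.3  325.5] [ 3.14e+00 -3.00e-03 -4.30e-02]
[(0.88, array([ 619.9, -160.9]), array([43.1, 99.8]), -1.541), (0.73, array([622.7,  39.7]), array([43.4, 96.7]), -0.362)] [(0.87, array([ 618.9, -240.8]), array([22.1, 57.5]), -0.044)]
```

View pics/c8.png

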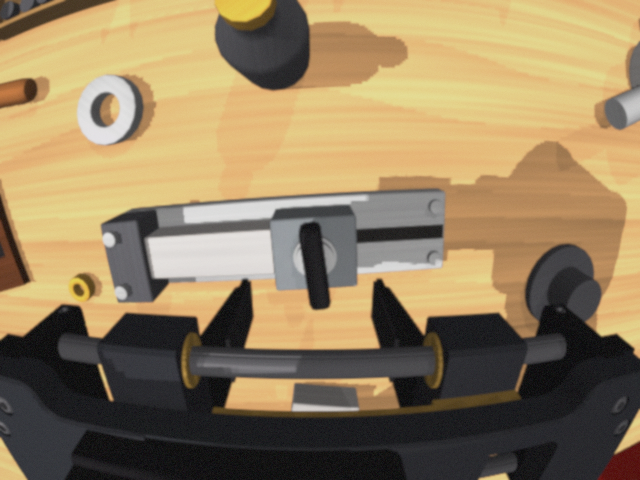

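The stop is snug against the block and the knob bar lies across the bed at (315,265), fully locked. Now over to the block.

Request:
move_arm:
  commands:
    - [[0,0.13,0],1,0.3]
    - [[0,0.13,0],1,0.3]
    - [[0,0.13,0],1,0.3]
    - [[0,0.13,0],1,0.3]
    - [[0,0.13,0],1,0.3]
    - [[0,0.13,0],1,0.3]
    - [[0,0.13,0],1,0.3]
    - [[0,0.13,0],1,0.3]
    - [[0,0.13,0],1,0.3]
    - [[0,0.13,0],1,0.3]
    - [[0,0.13,0],1,0.3]
    - [[0,0.13,0],1,0.3]
    - [[0,0.13,0],1,0.3]
    - [[0,0.13,0],1,0.3]
    - [[0,0.13,0],1,0.3]
    - [[0,0.13,0],1,0.3]
    - [[0,0.13,0],1,0.3]
    - [[0,0.13,0],1,0.3]
    - [[0,0.13,0],1,0.3]
    - [[-0.03,0.13,0],1,0.3]

```text
t: 26.58
eef_pos: [616.3, -161.2, 321.8]
tcp_rot: [-3.14, -0.001, 1.561]
ft_force: [0.4, 0.4, 1.1]
opening: 0.65
grip_force: 0.0
```

Request:
move_arm:
  commands:
    - [[0,0,0],0.42,0.3]
    - [[0,0,-0.8],0,0.3]
    - [[0,0,-0.9],0,0.3]
    - [[0,0,-0.9],0,0.3]
    - [[0,0,-0.9],0,0.3]
    - [[0,0,0],0,0.3]
    - [[0,0,0],0,0.3]

```text
t: 27.17
eef_pos: [616.1, -161.3, 216.7]
tcp_rot: [-3.138, -0.002, 1.591]
ft_force: [-0.2, -0.8, 0.7]
opening: 0.648
grip_force: 0.0
```

Request:
move_arm:
  commands:
    - [[0,0,0.1],0,0.3]
    - [[0,0,0],0,-1]
    - [[0,0,0],0,-1]
    - [[0,0,0],0,-1]
    - [[0,0,0],0,-1]
    - [[0,0,0],0,-1]
    - [[0,0,0],0,-1]
    - [[0,0,0],0,-1]
    - [[0,0,0],0,-1]
    - [[0,0,0],0,-1]
    - [[0,0,0],0,-1]

```text
t: 28.08
eef_pos: [616.3, -161.4, 221.9]
tcp_rot: [3.141, 0.0, 1.591]
ft_force: [-2.1, -0.1, 5.8]
opening: 0.354
grip_force: 30.0
```

Request:
move_arm:
  commands:
    - [[0,0,0.1],0,-1]
    - [[0,0,0.15],0,-1]
    - [[0,0,0.2],0,-1]
    - [[0,0,0],0,-1]

```text
t: 28.42
eef_pos: [616.4, -161.4, 235.8]
tcp_rot: [3.141, -0.0, 1.591]
ft_force: [-1.7, -2.1, -0.2]
opening: 0.356
grip_force: 30.0
```

Request:
move_arm:
  commands:
    - [[0,0,0.6],0,-1]
    - [[0,0,0.9],0,-1]
    - [[0,0,0.9],0,-1]
    - [[0,0,0.8],0,-1]
    - [[0,0,0],0,-1]
    - [[0,0,0],0,-1]

```text
t: 28.92
eef_pos: [616.3, -161.2, 331.9]
tcp_rot: [3.139, 0.001, 1.591]
ft_force: [-0.2, -0.4, -4.2]
opening: 0.355
grip_force: 30.0
```

Request:
move_arm:
  commands:
    - [[-0.04,0.94,0],-1,-1]
    - [[-0.04,0.94,0],-1,-1]
    - [[-0.04,0.94,0],-1,-1]
    - [[-0.04,0.94,0],-1,-1]
    - [[-0.04,0.94,0],-1,-1]
    - [[-0.04,0.94,0],-1,-1]
    - [[-0.04,0.94,0],-1,-1]
    - [[-0.04,0.94,0],-1,-1]
    - [[-0.04,0.94,0],-1,-1]
    - [[-0.04,0.94,0],-1,-1]
    - [[-0.04,0.94,0],-1,-1]
    - [[-0.04,0.94,0],-1,-1]
    - [[-0.04,0.94,0],-1,-1]
    - [[-0.04,0.94,0],-1,-1]
    - [[-0.04,0.94,0],-1,-1]
    - [[-0.04,0.94,0],-1,-1]
    - [[-0.04,0.94,0],-1,-1]
    - [[0,0,0],-0.44,-1]
    - [[0,0,0],0,-1]
    - [[0,0,0],0,-1]

```text
t: 30.58
eef_pos: [595.7, 318.0, 329.1]
tcp_rot: [3.141, 0.003, 0.197]
ft_force: [1.0, -1.1, -2.5]
opening: 0.355
grip_force: 30.0
```

Run:
```python
from h import *
s=env.state(); print(s['t'],s['eef_pos'].round(1),s['tcp_rot'].round(3),s['opening'],s['ft_force'].round(1))
p=wshot('w9.png'); print(rect(p,'rack',12)); t=shot('top'); print(rect(t,'rack',12),rect(t,'stop_face',58),rect(t,'knob_grip',92.5))
for x,y in [(595,320.4),(607.9,255.7),(620.7,190.9),(633.6,126.2)]: print(proj(p,(x,y,7)).round())
```

```text
30.5833 [595.7 318.  329.1] [3.141e+00 3.000e-03 1.970e-01] 0.3552083299256947 [ 1.  -1.1 -2.5]
[(0.64, array([614.3, 223.1]), array([133.7, 268.6]), -1.372)]
[] [(0.92, array([ 614.5, -235. ]), array([59.9, 69.1]), -1.522), (0.72, array([611.7, 202.3]), array([130.6, 228.3]), -1.369)] [(0.78, array([ 616. , -234.6]), array([20.5, 52.8]), -0.018), (0.58, array([ 544.1, -465.7]), array([82.8, 84.3]), -1.14), (0.38, array([607.9, 197.4]), array([124.4, 217.3]), -1.375)]
[309. 230.]
[386. 230.]
[457. 231.]
[519. 231.]
```

View pics/w9.png

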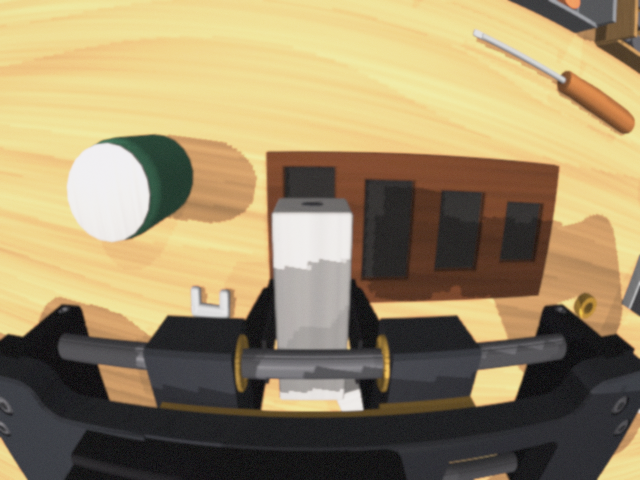

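The held block is centred on pocket 100, whose far end shows at (310,182). The other pockets are at (389,230), (460,230) and (521,231), about 2 mm to -y of my estimate. Lowering.

Request:
move_arm:
  commands:
    - [[0,0.05,-0.8],0,-1]
    - [[0,0,-0.9],0,-1]
    - [[0,0,-0.9],0,-1]
    - [[0,0,-0.7],0,-1]
    - [[0,0,-0.2],0,-1]
    - [[0,0,0],0,-1]
    - [[0,0,0],0,-1]

```text
t: 31.47
eef_pos: [596.4, 319.4, 226.8]
tcp_rot: [-3.141, -0.001, 0.195]
ft_force: [0.5, 0.2, -1.5]
opening: 0.356
grip_force: 30.0
```

Request:
move_arm:
  commands:
    - [[0,0,-0.2],0,-1]
    - [[0,0,-0.2],0,-1]
    - [[0,0,-0.1],0,-1]
    - [[0,0,0],0,-1]

```text
t: 31.8
eef_pos: [595.8, 319.5, 210.5]
tcp_rot: [3.141, 0.001, 0.195]
ft_force: [-0.6, -1.1, -4.1]
opening: 0.352
grip_force: 30.0
```

Request:
move_arm:
  commands:
    - [[0,0,-0.07],0,-1]
    - [[0,0,0],0,0]
    - [[0,0,0],0,0]
    - [[0,0,0],0,0]
    - [[0,0,0],0,0]
    - [[0,0,0.4],0,0]
    - [[0,0,0.9],0,0.3]
    - [[0,0,0.9],0,1]
    - [[0,0,0.9],0,1]
    - [[0,0,0.9],1,1]
    - [[-0.35,-0.5,0.5],1,1]
    - [[-0.35,-0.5,0],1,1]
    - [[-0.35,-0.5,0],1,1]
    - [[-0.35,-0.5,0],1,1]
    - [[-0.35,-0.5,0],1,1]
    - [[-0.35,-0.5,0],1,1]
    - [[-0.35,-0.5,0],1,1]
    - [[-0.35,-0.5,0],1,1]
    - [[-0.35,-0.5,0],1,1]
    - [[-0.35,-0.5,0],1,1]

```text
t: 33.47
eef_pos: [490.3, 168.8, 344.9]
tcp_rot: [3.141, -0.001, 1.08]
ft_force: [-0.3, -0.0, -0.5]
opening: 0.999
grip_force: 0.0
```

Request:
move_arm:
  commands:
    - [[0,0,0],1,1]
    - [[0,0,0],1,1]
    - [[0,0,0],1,1]
    - [[0,0,0],1,1]
    - [[0,0,0],1,1]
    - [[0,0,0],1,1]
    - [[0,0,0],1,1]
    - [[0,0,0],1,1]
    - [[0,0,0],1,1]
    - [[0,0,0],1,1]
    - [[0,0,0],1,1]
    - [[0,0,0],1,1]
    - [[0,0,0],1,1]
    - [[0,0,0],0.2,1]
    - [[0,0,0],0,1]

```text
t: 34.72
eef_pos: [490.9, 169.5, 344.5]
tcp_rot: [3.141, 0.0, 2.13]
ft_force: [0.5, -0.1, 0.0]
opening: 0.999
grip_force: 0.0
```

Run:
```python
from h import *
s=env.state(); print(s['t'],s['eef_pos'].round(1),s['tcp_rot'].round(3),s['opening'])
p=wshot('w10.png'); print(rect(p,'block50_mid',34),rect(p,'block100_mid',39)); t=shot('top')
for n in ['50','65','80','100']: print(n,rect(t,'block%s_mid'%n,34))
```

```text
34.7167 [490.9 169.5 344.5] [3.141 0.    2.13 ] 0.9987667802787018
[(0.71, array([601.1, 224.5]), array([128. , 250.8]), -1.375), (0.67, array([444.3, 236.4]), array([33.7, 48.9]), -1.028)] [(0.73, array([590.4, 317.5]), array([ 38.2, 112.7]), 0.196)]
50 []
65 [(0.75, array([ 435. , -237.8]), array([37.9, 74.6]), 1.393), (0.63, array([432.6, 390.5]), array([ 38.3, 173.4]), 0.062)]
80 [(0.58, array([429.5, -52.5]), array([36.3, 76.5]), -1.109)]
100 [(0.94, array([597.6, 322.1]), array([41.3, 99.2]), 0.168), (0.48, array([569.7,   1.3]), array([21.4, 23.7]), -1.569)]
```

View pics/w10.png

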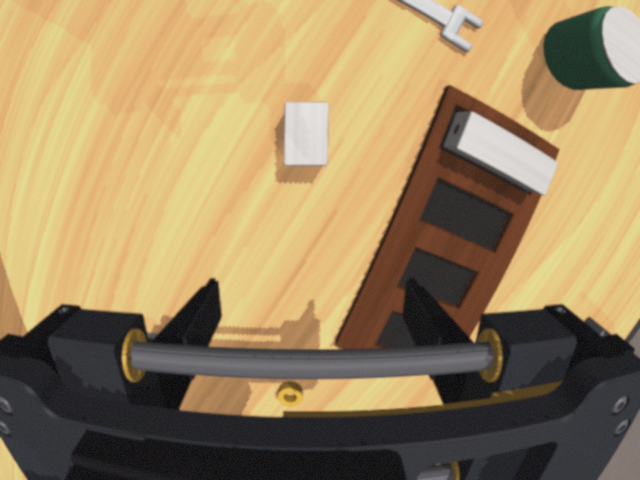

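Block 100 is seated in its pocket at (500,150). Block 50 is at (306,133), giving (444.3, 236.4). Block 80 has been knocked to about (430,-52).

Request:
move_arm:
  commands:
    - [[-0.5,0.74,0],-0.2,1]
    - [[-0.5,0.74,-0.3],0,1]
    - [[-0.55,0.75,-0.8],0,1]
    - [[0,0,-0.9],0,1]
    - [[0,0,-0.9],0,1]
    - [[0,0,-0.9],0,1]
    - [[0,0,-0.9],0,1]
    - [[0,0,0],0,1]
    - [[0,0,0],0,-1]
    - [[0,0,0],0,-1]
    - [[0,0,0],0,-1]
    - [[0,0,0],0,-1]
    - [[0,0,0],0,-1]
    - [[0,0,0],0,-1]
    - [[0,0,0],0,-1]
    - [[0,0,0],0,-1]
    - [[0,0,0],0,-1]
    - [[0,0,0],0,-1]
    - [[0,0,0],0,-1]
    - [[0,0,0],0,-1]

```text
t: 36.78
eef_pos: [444.5, 236.4, 202.8]
tcp_rot: [3.142, 0.0, 2.115]
ft_force: [-1.6, 0.2, 1.9]
opening: 0.356
grip_force: 30.0
```

Request:
move_arm:
  commands:
    - [[0,0,0],0,-1]
    - [[0,0,0],0,-1]

```text
t: 36.95
eef_pos: [444.5, 236.4, 202.8]
tcp_rot: [-3.142, -0.0, 2.115]
ft_force: [-0.4, -0.7, 2.1]
opening: 0.359
grip_force: 30.0
```

Request:
move_arm:
  commands:
    - [[0,0,0.6],0,-1]
    - [[0,0,0.9],0,-1]
    - [[0,0,0.9],0,-1]
    - [[0.42,-0.249,0.9],1,-1]
    - [[0.42,-0.249,0.9],1,-1]
    - [[0.42,-0.249,0],1,-1]
    - [[0.42,-0.249,0],1,-1]
    - [[0.42,-0.249,0],1,-1]
    - [[0.42,-0.249,0],1,-1]
    - [[0.42,-0.249,0],1,-1]
    - [[0.42,-0.249,0],1,-1]
    - [[0.42,-0.249,0],1,-1]
    - [[0.42,-0.249,0],1,-1]
    - [[0.42,-0.249,0],1,-1]
    - [[0.42,-0.249,0],1,-1]
    - [[0.42,-0.249,0],1,-1]
    - [[0.42,-0.249,0],1,-1]
    - [[0.42,-0.249,0],1,-1]
    - [[0,0,0],0.29,-1]
    - [[0,0,0],0,-1]

```text
t: 38.62
eef_pos: [633.5, 124.1, 328.1]
tcp_rot: [3.141, -0.001, -2.945]
ft_force: [0.0, -0.2, -1.9]
opening: 0.357
grip_force: 30.0
```

Run:
```python
from h import *
p=wshot('w11.png');s=env.state(); print(s['t'],s['eef_pos'].round(1),s['tcp_rot'].round(3),s['opening'],s['ft_force'].round(1))
print(rect(p,'rack',12),rect(p,'block50_mid',s['eef_pos'][2]-203+34))
```

```text
38.6667 [633.1 124.4 328.3] [ 3.141e+00 -1.000e-03 -2.947e+00] 0.35556235046004736 [-0.6  0.1 -0.8]
[(0.7, array([613.4, 223.7]), array([133.4, 269.9]), -1.379), (0.69, array([571. ,  -0.9]), array([27.6, 30.5]), -1.416), (0.68, array([600. , 330.4]), array([ 59.5, 113.3]), 0.2)] [(0.65, array([624.1, 122.8]), array([33.6, 51.2]), 0.197), (0.32, array([663.3, -48.7]), array([20.2, 42.6]), -0.204)]
```

View pics/w11.png

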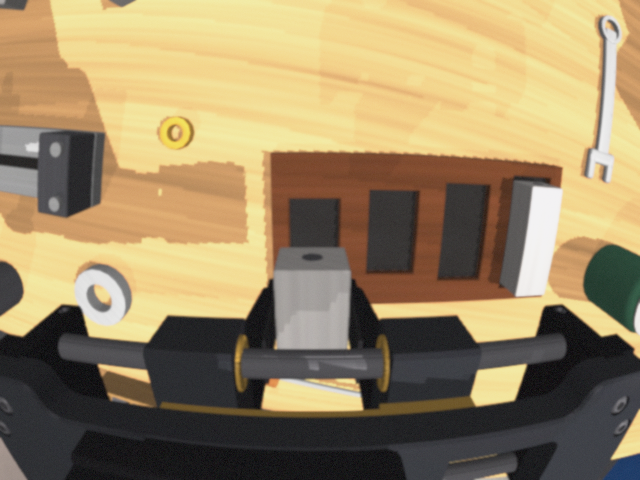

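Run:
```python
from h import *
p=wshot();s=env.state(); zb=s['eef_pos'][2]-202.8; print(zb)
print(onz(p,(312,268),zb+34).round(1),onz(p,(312,248),zb).round(1))
print('pocket',[onz(p,u,12).round(1) for u in ((289,198),(340,199))],[onz(p,u,12).round(1) for u in ((368,230),(419,230),(393,190),(390,273))])
for o in (-29,29): print(proj(p,(633.6+.981*o,126.2+.195*o,12)).round())
o,d=ray(p,(311.8,241)); print(o.round(),d.round(2))
```

```text
125.99179989204555
[607.8 120.4 160. ] [609.8 120.8 126. ]
pocket [array([608.2, 101.7,  12. ]), array([600.9, 142.5,  12. ])] [array([621.8, 171.2,  12. ]), array([612.9, 214.8,  12. ]), array([584.5, 183.8,  12. ]), array([655.8, 199.8,  12. ])]
[312. 199.]
[312. 266.]
[551. 109. 309.] [ 0.29  0.06 -0.96]
```

Pocket 50's mouth spans columns 289–340, which puts its centre near (633.3, 126.6), about 2 mm to +y of the tool. Correct and lower.

Request:
move_arm:
  commands:
    - [[0,0.07,-0.8],0,-1]
    - [[0,0,-0.9],0,-1]
    - [[0,0,-0.9],0,-1]
    - [[0,0,-0.7],0,-1]
    - [[0,0,-0.2],0,-1]
    - [[0,0,0],0,-1]
    - [[0,0,0],0,-1]

```text
t: 39.4
eef_pos: [633.6, 126.7, 224.6]
tcp_rot: [3.142, 0.001, -2.945]
ft_force: [0.7, 1.0, -1.0]
opening: 0.361
grip_force: 30.0
```

Request:
move_arm:
  commands:
    - [[0,0,-0.2],0,-1]
    - [[0,0,-0.2],0,-1]
    - [[0,0,-0.1],0,-1]
    - [[0,0,0],0,-1]
    - [[0,0,0],0,-1]

```text
t: 39.82
eef_pos: [633.5, 126.4, 208.9]
tcp_rot: [3.142, -0.0, -2.945]
ft_force: [-0.4, -0.0, -1.0]
opening: 0.355
grip_force: 30.0
```

Request:
move_arm:
  commands:
    - [[0,0,-0.04],0,-1]
    - [[0,0,0],0,0]
    - [[0,0,0],0,0]
    - [[0,0,0],0,0]
    - [[0,0,0],0,0]
    - [[0,0,0.4],0,0]
    - [[0,0,0.9],0,0.3]
    - [[0,0,0.9],0,1]
    - [[0,0,0.9],0,1]
    - [[0,0,0.9],-1,1]
    - [[-0.58,-0.77,0.5],-1,1]
    - [[-0.58,-0.77,0],-1,1]
    - [[-0.58,-0.77,0],-1,1]
    - [[-0.58,-0.77,0],-1,1]
    - [[-0.58,-0.77,0],-1,1]
    - [[-0.58,-0.77,0],-1,1]
    - [[-0.58,-0.77,0],-1,1]
    - [[-0.58,-0.77,0],-1,1]
    - [[-0.58,-0.77,0],-1,1]
    - [[-0.58,-0.77,0],-1,1]

```text
t: 41.48
eef_pos: [458.4, -105.4, 343.6]
tcp_rot: [3.141, 0.001, 2.455]
ft_force: [0.6, -0.1, 0.2]
opening: 1.0
grip_force: 0.0
```

Request:
move_arm:
  commands:
    - [[0,0,0],-1,1]
    - [[0,0,0],-1,1]
    - [[0,0,0],-1,1]
    - [[0,0,0],-1,1]
    - [[0,0,0],-1,1]
    - [[0,0,0],-0.4,1]
    - [[0,0,0],0,1]

```text
t: 42.07
eef_pos: [459.4, -104.5, 343.4]
tcp_rot: [3.141, 0.001, 2.025]
ft_force: [0.5, -0.3, -0.3]
opening: 1.003
grip_force: 0.0
```

Run:
```python
from h import *
s=env.state(); print(s['t'],s['eef_pos'].round(1),s['tcp_rot'].round(3),s['opening'])
p=wshot('w12.png'); print(rect(p,'block80_mid',34)); t=shot('top')
for n,z in [('block50_mid',39),('block65_mid',34),('block80_mid',34),('block100_mid',39),('stop_face',58),('knob_grip',92.5)]: print(n,rect(t,n,z))
```

```text
42.0667 [ 459.4 -104.5  343.4] [3.141e+00 1.000e-03 2.025e+00] 1.0026213385014946
[(0.59, array([429.2, -56.7]), array([35.6, 80.7]), -1.077)]
block50_mid [(0.8, array([631.2, 129.8]), array([37.9, 55.2]), 0.255)]
block65_mid [(0.8, array([ 433.4, -252.1]), array([32.6, 39.5]), 1.408)]
block80_mid [(0.53, array([420.9, -25.8]), array([21.1, 32.5]), -0.002)]
block100_mid [(0.66, array([594.3, 320.7]), array([ 41.8, 103.5]), 0.188)]
stop_face [(0.91, array([ 617.5, -233.7]), array([58.7, 63.4]), -1.569)]
knob_grip [(0.76, array([ 614.9, -233.5]), array([22.8, 55.1]), -0.018), (0.69, array([ 606.8, -198.1]), array([ 71. , 262.4]), -1.57), (0.26, array([423.2, -21.8]), array([20.2, 35.9]), -0.295)]
```

View pics/w12.png

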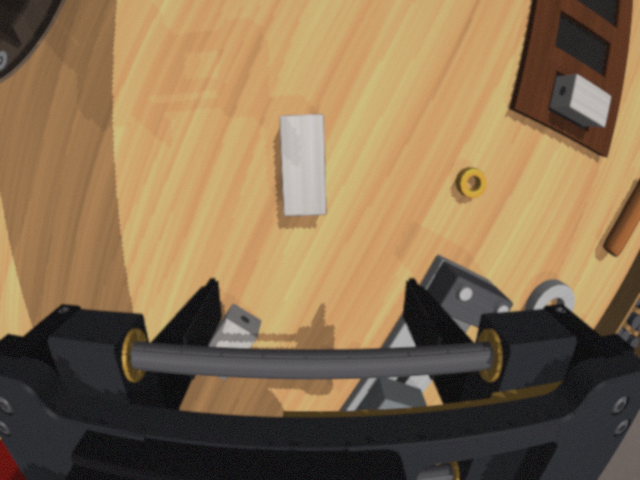

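Block 80 is at (303,165), giving (429.2, -56.7), 81×36 mm, yaw 2.065. Block 50 is seated in its pocket at (580,98).

Request:
move_arm:
  commands:
    - [[-0.5,0.8,0],0.5,1]
    - [[-0.5,0.8,-0.3],0,1]
    - [[0,0,-0.8],0,1]
    - [[0,0,-0.9],0,1]
    - [[0,0,-0.9],0,1]
    - [[0,0,-0.9],0,1]
    - [[0,0,-0.9],0,1]
    - [[0,0,0],0,1]
    - [[0,0,0],0,-1]
    - [[0,0,0],0,-1]
    - [[0,0,0],0,-1]
    - [[0,0,0],0,-1]
    - [[0,0,0],0,-1]
    - [[0,0,0],0,-1]
    - [[0,0,0],0,-1]
    - [[0,0,0],0,-1]
    - [[0,0,0],0,-1]
    - [[0,0,0],0,-1]
    - [[0,0,0],0,-1]
    - [[0,0,0],0,-1]

```text
t: 44.18
eef_pos: [429.4, -56.6, 201.6]
tcp_rot: [-3.142, -0.0, 2.067]
ft_force: [-0.1, -0.8, 2.9]
opening: 0.357
grip_force: 30.0
```

Request:
move_arm:
  commands:
    - [[0,0,0],0,-1]
    - [[0,0,0],0,-1]

```text
t: 44.35
eef_pos: [429.4, -56.5, 201.6]
tcp_rot: [-3.142, -0.0, 2.067]
ft_force: [-0.5, -0.5, 2.9]
opening: 0.357
grip_force: 30.0
```

Request:
move_arm:
  commands:
    - [[0,0,0.6],0,-1]
    - [[0,0,0.9],0,-1]
    - [[0,0,0.9],0,-1]
    - [[0.373,0.65,0.9],1,-1]
    - [[0.373,0.65,0.9],1,-1]
    - [[0.373,0.65,0],1,-1]
    - [[0.373,0.65,0],1,-1]
    - [[0.373,0.65,0],1,-1]
    - [[0.373,0.65,0],1,-1]
    - [[0.373,0.65,0],1,-1]
    - [[0.373,0.65,0],1,-1]
    - [[0.373,0.65,0],1,-1]
    - [[0.373,0.65,0],1,-1]
    - [[0.373,0.65,0],1,-1]
    - [[0.373,0.65,0],1,-1]
    - [[0.373,0.65,0],1,-1]
    - [[0.373,0.65,0],1,-1]
    - [[0.373,0.65,0],1,-1]
    - [[0.373,0.65,0],0.89,-1]
    - [[0,0,0],0,-1]

```text
t: 46.02
eef_pos: [609.5, 258.2, 326.7]
tcp_rot: [3.141, 0.0, -2.94]
ft_force: [-0.2, 0.7, -2.2]
opening: 0.358
grip_force: 30.0
```

```bash
cat > gap.py <<'E'
from h import *
import sys
p=wshot();s=env.state(); e=s['eef_pos'];L=float(sys.argv[1]); print(s['t'],e.round(1),s['tcp_rot'].round(3),s['opening'],s['ft_force'].round(1))
g=cv2.cvtColor(p['image'],cv2.COLOR_RGB2GRAY)
# columns of dark pocket near its visible -x end, expected slot sx,sy
sx,sy=float(sys.argv[2]),float(sys.argv[3]); o=-(L/2-4)+0
c=proj(p,(sx+.981*o,sy+.195*o,12)); r=int(round(c[1])); print('expect',c.round(),onz(p,c,12).round(1))
row=g[r,int(c[0])-50:int(c[0])+50].astype(int); print(int(c[0])-50,row.tolist())
col=g[r-35:r+30,int(c[0])]; print(r-35,col.tolist())
E
python3 gap.py 88 608.2 255.2
```

```text
46.0667 [608.7 256.8 326.5] [ 3.141e+00 -1.000e-03 -2.943e+00] 0.35775649776808227 [ 0.1 -0.2 -2.1]
expect [308. 182.] [569.  247.4  12. ]
257 [81, 81, 83, 82, 80, 83, 83, 84, 81, 84, 82, 84, 82, 84, 83, 81, 82, 80, 79, 80, 80, 81, 80, 79, 71, 67, 57, 53, 58, 59, 55, 56, 55, 55, 55, 60, 56, 56, 54, 54, 56, 57, 56, 57, 54, 52, 57, 54, 54, 55, 56, 52, 55, 54, 58, 57, 53, 53, 53, 56, 53, 54, 54, 53, 54, 55, 53, 53, 57, 53, 53, 48, 45, 40, 42, 40, 47, 53, 60, 76, 81, 83, 81, 83, 84, 84, 83, 84, 85, 80, 81, 79, 70, 61, 55, 58, 53, 53, 55, 54]
147 [148, 110, 89, 87, 90, 89, 90, 89, 88, 87, 89, 87, 91, 88, 91, 89, 91, 89, 88, 88, 85, 88, 86, 85, 85, 82, 84, 79, 73, 67, 57, 55, 57, 52, 57, 56, 50, 55, 52, 51, 56, 56, 54, 52, 55, 55, 55, 52, 53, 54, 53, 56, 51, 52, 54, 56, 54, 53, 52, 53, 54, 53, 54, 57, 54]
```

Pocket 80 lies where I expected it, so lower.

Request:
move_arm:
  commands:
    - [[-0.01,-0.04,-0.8],0,-1]
    - [[0,0,-0.9],0,-1]
    - [[0,0,-0.9],0,-1]
    - [[0,0,-0.7],0,-1]
    - [[0,0,-0.2],0,-1]
    - [[0,0,0],0,-1]
    - [[0,0,0],0,-1]

```text
t: 46.65
eef_pos: [608.4, 253.9, 223.3]
tcp_rot: [3.142, 0.0, -2.946]
ft_force: [-0.0, -0.1, -2.2]
opening: 0.356
grip_force: 30.0
```

Request:
move_arm:
  commands:
    - [[0,0,-0.2],0,-1]
    - [[0,0,-0.2],0,-1]
    - [[0,0,-0.1],0,-1]
    - [[0,0,0],0,-1]
    - [[0,0,0],0,-1]

```text
t: 47.07
eef_pos: [608.2, 254.3, 207.7]
tcp_rot: [3.142, -0.0, -2.945]
ft_force: [0.0, -0.2, -2.5]
opening: 0.356
grip_force: 30.0
```

Request:
move_arm:
  commands:
    - [[0,0,-0.04],0,-1]
    - [[0,0,0],0,0]
    - [[0,0,0],0,0]
    - [[0,0,0],0,0]
    - [[0,0,0],0,0]
    - [[0,0,0.4],0,0]
    - [[0,0,0.9],0,0.3]
    - [[0,0,0.9],0,1]
    - [[0,0,0.9],-1,1]
    - [[0,0,0.9],-1,1]
    - [[-0.27,-0.82,0.5],-1,1]
    - [[-0.27,-0.82,0],-1,1]
    - [[-0.27,-0.82,0],-1,1]
    - [[-0.27,-0.82,0],-1,1]
    - [[-0.27,-0.82,0],-1,1]
    - [[-0.27,-0.82,0],-1,1]
    - [[-0.27,-0.82,0],-1,1]
    - [[-0.27,-0.82,0],-1,1]
    - [[-0.27,-0.82,0],-1,1]
    - [[-0.27,-0.82,0],-1,1]

```text
t: 48.73
eef_pos: [526.6, 7.2, 342.4]
tcp_rot: [3.141, 0.001, 2.374]
ft_force: [1.3, 0.5, 0.5]
opening: 1.002
grip_force: 0.0
```

Request:
move_arm:
  commands:
    - [[-0.27,-0.82,0],-1,1]
    - [[-0.27,-0.82,0],-1,1]
    - [[-0.27,-0.82,0],-1,1]
    - [[-0.27,-0.82,0],-1,1]
    - [[-0.27,-0.82,0],-1,1]
    - [[-0.27,-0.82,0],-1,1]
    - [[-0.27,-0.82,0],-1,1]
    - [[-0.27,-0.82,0],-1,1]
    - [[-0.27,-0.82,0],-1,1]
    - [[-0.27,-0.82,0],-1,1]
    - [[-0.27,-0.82,0],-1,1]
    - [[-0.27,-0.82,0],-1,1]
    - [[0,0,0],0,1]
    - [[0,0,0],0,1]

```text
t: 49.9
eef_pos: [429.6, -287.7, 342.1]
tcp_rot: [3.141, 0.0, 1.416]
ft_force: [-0.6, 0.0, -0.6]
opening: 1.0
grip_force: 0.0
```

Run:
```python
from h import *
s=env.state(); print(s['t'],s['eef_pos'].round(1),s['tcp_rot'].round(3),s['opening'])
p=wshot(); print(rect(p,'block65_mid',34),[np.round(r['at']) for r in search_frame('block65_mid',p)[:2]]); t=shot('top')
for n,z in [('block50_mid',39),('block65_mid',34),('block80_mid',39),('block100_mid',39)]: print(n,rect(t,n,z))
```

```text
49.9 [ 429.6 -287.7  342.1] [3.141 0.    1.416] 1.0004699310413685
[(0.9, array([ 436.1, -243.3]), array([34.3, 65.9]), 1.417)] [array([312., 176.]), array([424., 393.])]
block50_mid [(0.59, array([632. , 128.4]), array([34.6, 52.7]), 0.174)]
block65_mid [(0.83, array([ 435.7, -237. ]), array([32.9, 68. ]), 1.408)]
block80_mid [(0.69, array([607.1, 255.7]), array([38. , 83.5]), 0.186), (0.52, array([ 613.6, -205.8]), array([ 71.4, 272.2]), -1.569)]
block100_mid [(0.93, array([594.6, 319.9]), array([ 42.3, 105.8]), 0.201)]
```

All three placed blocks sit in their pockets. Block 65 is at (436, -242).

Request:
move_arm:
  commands:
    - [[0.11,0.75,0],0,1]
    - [[0.11,0.77,-0.3],0,1]
    - [[0,0,-0.8],0,1]
    - [[0,0,-0.9],0,1]
    - [[0,0,-0.9],0,1]
    - [[0,0,-0.9],0,1]
    - [[0,0,-0.85],0,1]
    - [[0,0,0],0,1]
    - [[0,0,0],0,-1]
    - [[0,0,0],0,-1]
    - [[0,0,0],0,-1]
    - [[0,0,0],0,-1]
    - [[0,0,0],0,-1]
    - [[0,0,0],0,-1]
    - [[0,0,0],0,-1]
    - [[0,0,0],0,-1]
    - [[0,0,0],0,-1]
    - [[0,0,0],0,-1]
    - [[0,0,0],0,-1]
    - [[0,0,0],0,-1]

```text
t: 51.97
eef_pos: [436.6, -241.4, 201.9]
tcp_rot: [3.142, -0.0, 1.418]
ft_force: [0.3, 0.3, 1.5]
opening: 0.356
grip_force: 30.0
```

Request:
move_arm:
  commands:
    - [[0,0,0],0,-1]
    - [[0,0,0],0,-1]

```text
t: 52.13
eef_pos: [436.6, -241.4, 201.9]
tcp_rot: [3.142, -0.0, 1.418]
ft_force: [0.7, 0.0, 2.0]
opening: 0.353
grip_force: 30.0
```

Request:
move_arm:
  commands:
    - [[0,0,0.6],0,-1]
    - [[0,0,0.9],0,-1]
    - [[0,0,0.9],0,-1]
    - [[0.383,0.9,0.9],-1,-1]
    - [[0.383,0.9,0.9],-1,-1]
    - [[0.383,0.9,0],-1,-1]
    - [[0.383,0.9,0],-1,-1]
    - [[0.383,0.9,0],-1,-1]
    - [[0.383,0.9,0],-1,-1]
    - [[0.383,0.9,0],-1,-1]
    - [[0.383,0.9,0],-1,-1]
    - [[0.383,0.9,0],-1,-1]
    - [[0.383,0.9,0],-1,-1]
    - [[0.383,0.9,0],-1,-1]
    - [[0.383,0.9,0],-1,-1]
    - [[0.383,0.9,0],-1,-1]
    - [[0.383,0.9,0],-1,-1]
    - [[0.383,0.9,0],-1,-1]
    - [[0.383,0.9,0],-0.28,-1]
    - [[0,0,0],0,-1]

```text
t: 53.8
eef_pos: [621.4, 194.7, 327.2]
tcp_rot: [-3.141, -0.001, 0.197]
ft_force: [-0.2, 0.6, -2.7]
opening: 0.356
grip_force: 30.0
```

```bash
sed -i 's/^sx,sy/SG=1\nsx,sy/; s/o=-(L\/2-4)+0/o=(L\/2-4)/' gap.py; python3 gap.py 73 620.5 191.3
```

```text
53.85 [620.6 192.9 327. ] [-3.142e+00  1.000e-03  1.980e-01] 0.35606836874184594 [ 0.7 -0.5 -2.2]
expect [316. 196.] [652.4 197.6  12. ]
266 [54, 57, 57, 61, 56, 59, 59, 61, 57, 59, 60, 59, 63, 71, 76, 81, 80, 82, 83, 82, 82, 82, 82, 80, 74, 63, 49, 44, 41, 37, 36, 39, 47, 51, 48, 50, 50, 51, 48, 51, 53, 49, 51, 45, 49, 52, 50, 48, 48, 48, 48, 49, 48, 48, 50, 49, 46, 49, 49, 47, 49, 51, 51, 51, 50, 48, 53, 50, 51, 53, 51, 52, 49, 52, 49, 49, 56, 62, 69, 77, 77, 81, 81, 81, 81, 80, 80, 79, 82, 82, 81, 79, 82, 81, 80, 85, 81, 78, 80, 82]
161 [84, 87, 84, 84, 83, 83, 86, 84, 84, 80, 84, 86, 83, 86, 86, 87, 87, 85, 84, 84, 82, 82, 85, 81, 86, 85, 84, 84, 84, 74, 63, 54, 47, 50, 46, 48, 48, 48, 50, 50, 53, 51, 50, 51, 50, 55, 53, 51, 49, 53, 52, 50, 55, 50, 52, 54, 51, 53, 51, 52, 52, 49, 49, 55, 54]
```

Request:
move_arm:
  commands:
    - [[0.02,-0.01,-0.8],0,-1]
    - [[0,0,-0.9],0,-1]
    - [[0,0,-0.9],0,-1]
    - [[0,0,-0.7],0,-1]
    - [[0,0,-0.2],0,-1]
    - [[0,0,0],0,-1]
    - [[0,0,0],0,-1]

```text
t: 54.43
eef_pos: [621.3, 190.0, 223.5]
tcp_rot: [3.141, -0.0, 0.195]
ft_force: [0.5, -0.1, -1.7]
opening: 0.354
grip_force: 30.0
```

Request:
move_arm:
  commands:
    - [[0,0,-0.2],0,-1]
    - [[0,0,-0.2],0,-1]
    - [[0,0,-0.1],0,-1]
    - [[0,0,0],0,-1]
    - [[0,0,0],0,-1]

```text
t: 54.85
eef_pos: [621.1, 190.4, 208.0]
tcp_rot: [3.142, 0.0, 0.195]
ft_force: [0.3, 0.4, -2.2]
opening: 0.355
grip_force: 30.0
```

Request:
move_arm:
  commands:
    - [[0,0,-0.04],0,-1]
    - [[0,0,0],0,0]
    - [[0,0,0],0,0]
    - [[0,0,0],0,0]
    - [[0,0,0],0,0]
    - [[0,0,0.4],0,0]
    - [[0,0,0.9],0,0.3]
    - [[0,0,0.9],0,0.3]
    - [[0,0,0.9],0,0.3]
    - [[0,0,0.9],0,0.3]
    - [[-0.7,-0.8,0.9],0,0.3]
    - [[-0.7,-0.8,0.5],0,0.3]
    - [[-0.7,-0.8,0],0,0.3]
    - [[-0.7,-0.8,0],0,0.3]
    - [[-0.7,-0.8,0],0,0.3]
    - [[-0.7,-0.8,0],0,0.3]
    - [[-0.7,-0.8,0],0,0.3]
    - [[0,0,0],0,0.3]
    - [[0,0,0],0,0.3]

```text
t: 56.43
eef_pos: [473.5, 21.6, 369.8]
tcp_rot: [3.141, -0.002, 0.193]
ft_force: [-0.1, -0.1, 1.5]
opening: 0.648
grip_force: 0.0
```

Run:
```python
from h import *
s=env.state(); print(s['t'],s['eef_pos'].round(1))
p=wshot(); q=shot('side')
a=p['image'][:330]; b=cv2.resize(q['image'][150:410,210:430],(279,330))
cv2.imwrite('pics/f.png',cv2.cvtColor(cv2.resize(np.hstack([a,b]),(800,287)),cv2.COLOR_RGB2BGR))
```

```text
56.4333 [473.5  21.6 369.8]
```

View pics/f.png

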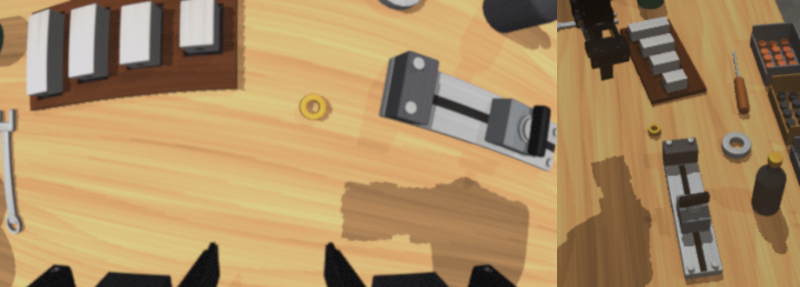

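All four blocks sit flush in their pockets at (45,50), (90,40), (140,35) and (200,25). The knob bar lies across the bed and the stop is locked. Handing in.

```bash
python3 -c "
from cell import env; print(env.job_done())"
```

```text
the job is handed in; nothing more can be done
None
```

The job is handed in at about 56 s: the stop is locked at the 100 mm setting and all four blocks are back in their own pockets as seen in the last pictures, but I viewed 16 pictures, two over your limit of 14.

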